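# Hang up the tools from the tight-lidded tool tin

## Robot

A 7-joint arm with a two-finger parallel gripper is mounted at the origin on the work surface. World frame = base frame: x ahead of the robot, y to its left, z up, the work surface at z = 0. Lengths are in m, angles in degrees, forces in N, time in s.
With the tool pointing down it reaches from about 0.425 to 1.025 m from the base axis. Payload 9.4 kg.
Tool frame: the origin (TCP) lies between the finger pads; the fingertips stand 8 mm ahead of it and the grasp point (between the pads) lies 11 mm behind it; z points along the fingers, y is the line along which they close (so a half turn about z gives the same grasp; the last joint's range is limited). The gripper opens to 93 mm and grips with 3 to 60 N. Pads are 15 mm wide; open, the fingers measure 128 mm over their backs; the gripper's body (75 mm by 188 mm) begins 65 mm behind the grasp point.
Start: joints at [60.636, 34.337, -0.143, 91.639, 0.103, 54.024, -4.572], TCP at [0.306, -0.657, 0.227] pointing down, gripper open.
Joint ranges: [-147.43, 147.43], [-19.82, 112.94], [-74.19, 73.91], [6.32, 146.72], [-59.91, 239.91], [6.04, 106.73], [-150.56, 150.56]. Speed limits (degrees/s): [127.2, 127.2, 172.46, 172.46, 180, 180, 180].

## Interface

Orientations are given as a 3x3 rotation matrix whose columns are the frame's x, y, z axes.
In Python, from station import arm gives the robot as it stands.
- The arm moves only by the tool move_arm, never from a script. Its argument "series" is a list of rows, each an object of numbers: "x", "y", "z": the shift along the tool's x, y, z in mm; "ax", "ay", "az": the turn, a rotation vector about the tool's x, y, z in rad; "grip": the finger opening in mm, from 0 to 93. A call has 1 to 20 rows; each row shifts and turns the commanded pose from where the row before left it, along the tool's axes as they then stand; what a row does not reach is not made up. A row lasts 1/12 s, in which the tool goes at most 41.7 mm and 7.16 degrees, less where a joint would pass 70% of its speed; a pose out of reach is approached as far as the arm can. A call with a gripper value outside its range is refused whole. The fingers move at their own pace and stop on an object; "newtons" is the grip in N (left out, the last holds). Time passes only in rows, so rows that do not move let the fingers close. It gives the time, the measured TCP pose, the force, the opening and the grip force at its end, in the units of the state.
- arm.sense(): the state, without advancing time (a new reading comes with each control period).
- arm.camera(name): name is "scene" or "top" or "wrist"; returns a dict with "image" (480x640x3 uint8, red, green, blue), "fov_y" (degrees; the focal length in pixels is half the picture's height over the tangent of half this angle, whatever the lens; pixels are square), "cx", "cy" (the principal point, pixels), "eye" and "attitude" of the camera in the world. Camera axes: x right, y down, z forward; pixel columns grow to the right and rows downward; lengths in m; the calibration is good to about 2 mm. The wrist camera is an equidistant fisheye: a pixel r from the principal point sees the ray r / f radians off the axis. A picture is of the moment at which its call begins. There is no depth.
- arm.job_done(): hands the job in; it is judged then, once.
The state is a dict: "clock": time; "joint_pos": joint angles; "dq": joint speeds; "tau": joint torques, N m; "tcp_pos": TCP position; "eef_rot": TCP orientation; "force": force on the tool from outside, world axes, zero at the start; "ft_torque": the same for the moment, N m; "opening": finger opening in m; "gripper_force": force on a finger pad.
Only numpy, scipy, OpenCV 4.12 (cv2) and the standard library are available. Lean on these libraries where they do the work, as an engineer would, in place of code of your own. Each camera call takes 0.05 s, during which the arm holds its last target. There are 200 camera calls.

## Task

Slide the tool tin, lid on, along the bench fully home into the bamboo keeper, so that its foot is held down under the lips, then draw the deep tight lid straight up off it and stand the lid mouth down in the middle of the dark slate tile. Take all the garden tools out of the tin and hang each by the opening of its D-handle on a slanted peg of the bamboo rack, one tool to a peg, so that the tin is left empty and still home in the keeper. Leave the pots, the jar and the plant collar where they are.

Things in the scene. Friction and masses are not known exactly. Their poses are not given: they have to be found in the camera images.
- tin_foot (a point): tool tin, lower part (450 g), loose: sage-green foot plate 120 x 84 x 6 mm on slippery glides (friction 0.27) and on it an aluminium sleeve 110 x 50 mm, rim 80 mm above the bench, with four 13 mm cross slots (x = -39, -13, 13, 39 mm) in which the tools stand 6 mm above the bench, 70 mm deep. Point: centre of the foot's underside; x along the 120 mm side, z up.
- lid_mid (a point): the tin's deep sage-green lid, 118 x 58 mm (120 x 60 at the smooth brass rim), 137 mm high, 160 g; fully on, it rests on the foot plate (top at 143 mm). Point: its centre, half-way up; x along the 118 mm side, z up. Spring pads on the sleeve grip it: drawing it off takes 7 to 12 N for 60 mm, enough to lift a tin not held down; clear of the tools at 135 mm. Pinch across the 58 mm, within 45 mm of its top.
- keeper: bamboo tin keeper on the bench: two runners with inward lips, and an end stop. Origin: where the centre of the foot's underside lies when home; the tin slides in along +x until its edge meets the stop at x = 60 mm. Channel 88 mm wide; lips 8.5 to 15 mm above the bench, 68 mm apart, x = -70 to 60 mm. Flared guides, 14 mm high, widen the mouth to 128 mm at x = -114 mm. z up.
- tile: smooth dark slate tile let into the bench, flush with its top, 110 x 150 mm (x, y), for the lid. Origin: its centre, z up.
- trowel_eye (a point): garden tool (pointed curved blade, red-brown grip bar), 130 mm, 60 g, blade down in a tin slot; may be absent. Its D-handle is a frame 44 wide (y), 44 high, 8 mm thick (x), opening 28 x 30 mm. Point: the opening's centre (eye), 107 mm above the tool's lower end, 23 below its top; z up the tool, x through the opening. Pinch the D across its width from above; blade 36 x 8 mm, 58 mm long.
- spade_eye (a point): garden tool (flat square blade, blue grip bar), 130 mm, 60 g, blade down in a tin slot; may be absent. Its D-handle is a frame 44 wide (y), 44 high, 8 mm thick (x), opening 28 x 30 mm. Point: the opening's centre (eye), 107 mm above the tool's lower end, 23 below its top; z up the tool, x through the opening. Pinch the D across its width from above; blade 36 x 8 mm, 58 mm long.
- fork_eye (a point): garden tool (four tines, yellow grip bar), 130 mm, 60 g, blade down in a tin slot; may be absent. Its D-handle is a frame 44 wide (y), 44 high, 8 mm thick (x), opening 28 x 30 mm. Point: the opening's centre (eye), 107 mm above the tool's lower end, 23 below its top; z up the tool, x through the opening. Pinch the D across its width from above; blade 36 x 8 mm, 58 mm long.
- scoop_eye (a point): garden tool (curved square-ended blade, green grip bar), 130 mm, 60 g, blade down in a tin slot; may be absent. Its D-handle is a frame 44 wide (y), 44 high, 8 mm thick (x), opening 28 x 30 mm. Point: the opening's centre (eye), 107 mm above the tool's lower end, 23 below its top; z up the tool, x through the opening. Pinch the D across its width from above; blade 36 x 8 mm, 58 mm long.
- peg1: peg 1 of four dark wooden pegs, 8 mm thick, 80 mm apart on the upper rung (24 mm thick, its centre 205 mm up) of the fixed bamboo rack, whose uprights stand 60 mm beyond the end pegs and rise to 256 mm. Origin: the peg's root on the rung's centre line; z along the peg, out and 40 degrees up, to its tip at 85 mm (the first 12 mm are inside the rung); y along the rung.
- peg2: peg 2 of four dark wooden pegs, 8 mm thick, 80 mm apart on the upper rung (24 mm thick, its centre 205 mm up) of the fixed bamboo rack, whose uprights stand 60 mm beyond the end pegs and rise to 256 mm. Origin: the peg's root on the rung's centre line; z along the peg, out and 40 degrees up, to its tip at 85 mm (the first 12 mm are inside the rung); y along the rung.
- peg3: peg 3 of four dark wooden pegs, 8 mm thick, 80 mm apart on the upper rung (24 mm thick, its centre 205 mm up) of the fixed bamboo rack, whose uprights stand 60 mm beyond the end pegs and rise to 256 mm. Origin: the peg's root on the rung's centre line; z along the peg, out and 40 degrees up, to its tip at 85 mm (the first 12 mm are inside the rung); y along the rung.
- peg4: peg 4 of four dark wooden pegs, 8 mm thick, 80 mm apart on the upper rung (24 mm thick, its centre 205 mm up) of the fixed bamboo rack, whose uprights stand 60 mm beyond the end pegs and rise to 256 mm. Origin: the peg's root on the rung's centre line; z along the peg, out and 40 degrees up, to its tip at 85 mm (the first 12 mm are inside the rung); y along the rung.
- pot: speckled stoneware pot, 116 mm wide, 95 mm high, with a leafy plant standing on the bench, not part of the job: leave it alone. Origin at the centre of its underside, z up.
- collar: grey silicone plant collar, a flat ring 90 mm wide, 12 mm high standing on the bench, not part of the job: leave it alone. Origin at the centre of its underside, z up.
- jar: small jar, 56 mm wide, 70 mm high standing on the bench, not part of the job: leave it alone. Origin at the centre of its underside, z up.
- claypot: small terracotta pot, 64 mm wide, 58 mm high standing on the bench, not part of the job: leave it alone. Origin at the centre of its underside, z up.

How it is judged:
By the outcome, as a careful person would: the job done as asked, in the order asked, and still so for the second after the job is handed in, with the robot touching nothing.
Of trowel, spade, fork, scoop only 3 to 4 are there at a start; the rules pass over those that are not, and their reading is None.
At some moment in a run one of lid may be knocked a few centimetres aside while the robot is not near it.
It also fails if it takes over 210 s, if anything falls off the work surface, if the arm or the gripper's body presses on something with over 40 N, if the wrist force passes 120 N, or if a joint passes its speed limit or range.

## Working session

There is one attempt and no reset: what is moved stays moved. The work goes in short steps, Python scripts to look and compute and a tool call to move; the robot and the scene stay as the last step left them, time stands still between calls to the robot, and variables do not carry over. Pictures are saved under pics/ and viewed, at most 14 in all, crops included, and the job is handed in when it is done.

Besides the shell and the picture viewer there is one more tool, called after "Request:" as a command line: name --argument value ..., lists and objects as JSON in quotes. move_arm: Moves the arm, as the interface text tells. Its arguments: {"type":"object","properties":{"series":{"type":"array"},"newtons":{"type":"number"}},"required":["series"]}

```bash
ls; mkdir -p pics; cat > h.py <<'E'
import numpy as np, cv2
from station import arm
def save(c,n): cv2.imwrite('pics/'+n+'.png',c['image'][:,:,::-1])
def ray(c,u,v):
    f=240/np.tan(np.radians(c['fov_y']/2)); x,y=(u-c['cx']),(v-c['cy'])
    if c.get('fish'):
        r=np.hypot(x,y); t=r/f; d=np.array([x/r*np.sin(t),y/r*np.sin(t),np.cos(t)]) if r>0 else np.array([0,0,1.])
    else: d=np.array([x/f,y/f,1])
    d=np.array(c['attitude'])@d; return np.array(c['eye']),d/np.linalg.norm(d)
def plane(c,u,v,z):
    e,d=ray(c,u,v); return e+d*(z-e[2])/d[2]
def tri(a,b):
    (e,d),(g,h)=a,b; A=np.stack([d,-h],1); s=np.linalg.lstsq(A,g-e,rcond=None)[0]
    p,q=e+s[0]*d,g+s[1]*h; return (p+q)/2,np.linalg.norm(p-q)
def proj(c,p):
    f=240/np.tan(np.radians(c['fov_y']/2)); q=np.array(c['attitude']).T@(np.array(p)-c['eye'])
    if c.get('fish'):
        r=np.hypot(q[0],q[1]); t=np.arctan2(r,q[2]); return c['cx']+f*t*q[0]/r, c['cy']+f*t*q[1]/r
    return c['cx']+f*q[0]/q[2], c['cy']+f*q[1]/q[2]
def cam(n):
    c=arm.camera(n); c['fish']=n=='wrist'; return c
E
python3 - <<'E'
from h import *
for n in ['scene','top','wrist']:
    c=cam(n); save(c,n+'0'); print(n,c['fov_y'],c['cx'],c['cy'],c['eye'],np.round(c['attitude'],3).tolist())
    import pickle; pickle.dump(c,open(n+'0.pkl','wb'))
print(arm.sense())
E
```

```text
pics
scene 54.40126045613097 314.1618302682972 238.12187024137967 [0.95116141 0.67428319 0.8371087 ] [[-0.823, 0.368, -0.432], [0.568, 0.541, -0.621], [0.005, -0.757, -0.654]]
top 44.794631694229274 328.2571224702181 240.3251587956898 [2.80287332e-01 9.30039148e-04 1.65621107e+00] [[-0.022, -0.988, 0.152], [-0.999, 0.026, 0.02], [-0.024, -0.152, -0.988]]
wrist 65.70646984690485 321.348617187952 241.2514898445397 [ 0.37661103 -0.62471096  0.383718  ] [[0.422, -0.87, -0.255], [-0.907, -0.405, -0.119], [-0.0, 0.281, -0.96]]
{'clock': 0.15, 'joint_pos': array([60.63571263, 34.37487426, -0.14479438, 91.66830698,  0.10164752,
       54.02376978, -4.57306551]), 'dq': array([ 0.10076188, -0.1744257 ,  0.11897974, -0.2358433 ,  0.02861134,
       -0.06887899, -0.00436529]), 'tau': array([ 3.77179225e-03, -7.65584207e+01,  1.49975728e+00, -2.52560163e+01,
       -5.21789119e-02,  1.49215461e-02,  1.24629582e-04]), 'tcp_pos': array([ 0.30589852, -0.65693115,  0.22596045]), 'eef_rot': array([[ 9.06524951e-01,  4.22151838e-01, -5.81730714e-04],
       [ 4.22152226e-01, -9.06524393e-01,  1.01087725e-03],
       [-1.00609396e-04, -1.16196436e-03, -9.99999320e-01]]), 'force': array([-0.95594647, -0.19017006, -0.01735028]), 'ft_torque': array([-0.04741777,  0.00475423, -0.03227348]), 'gripper_force': 0.0, 'opening': 0.09315575144027044}
```

View pics/scene0.png

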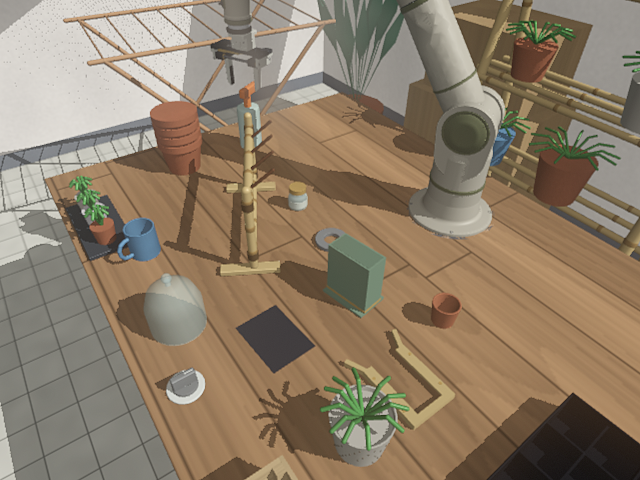

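View pics/top0.png

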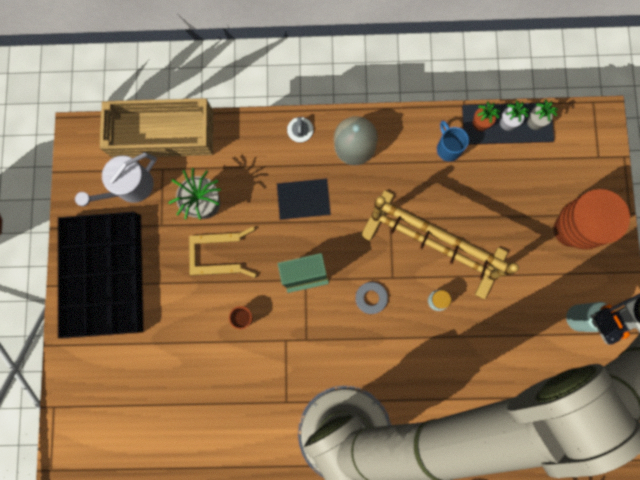

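The scene shows the tin at (355,275), the keeper at (400,390), the tile at (275,338) and the rack at (250,190). In the top view the tin is at (303,272), keeper (222,255), tile (303,198), and the rack runs from (380,205) to (505,270).

```bash
python3 - <<'E'
from h import *
import pickle
c=pickle.load(open('top0.pkl','rb')); im=c['image']
a=cv2.resize(im[170:300,175:335,::-1],None,fx=5,fy=4.6,interpolation=cv2.INTER_CUBIC)
a=cv2.resize(im[175:295,180:340,::-1],(800,600),interpolation=cv2.INTER_CUBIC)  # 5x
cv2.imwrite('pics/cropA.png',a)
a=cv2.resize(im[185:305,360:520,::-1],(800,600),interpolation=cv2.INTER_CUBIC)
cv2.imwrite('pics/cropB.png',a)
hsv=cv2.cvtColor(im,cv2.COLOR_RGB2HSV)
def box(m,roi,z,name):
    x0,y0,x1,y1=roi; mm=np.zeros_like(m); mm[y0:y1,x0:x1]=m[y0:y1,x0:x1]
    ct=max(cv2.findContours(mm,0,1)[0],key=cv2.contourArea)
    (P)=cv2.boxPoints(cv2.minAreaRect(ct)); W=np.array([plane(c,u,v,z)[:2] for u,v in P])
    print(name,cv2.contourArea(ct),P.round(1).tolist()); print(W.round(4).tolist(),'c',W.mean(0).round(4),[np.linalg.norm(W[i]-W[i-1]).round(4) for i in range(4)],[np.degrees(np.arctan2(*(W[i]-W[i-1])[::-1])).round(1) for i in range(4)])
box((im.max(2)<70).astype(np.uint8),(265,170,345,230),0,'tile')
g=((hsv[:,:,0]>60)&(hsv[:,:,0]<95)&(hsv[:,:,1]>40)).astype(np.uint8)
print(hsv[268,303],hsv[284,303],hsv[270,320])
box(g,(265,240,340,300),0.143,'lid all')
g2=(g&(hsv[:,:,2]>95)).astype(np.uint8)
box(g2,(265,240,340,300),0.143,'lid top')
E
```

```text
tile 1672.5 [[276.3999938964844, 183.1999969482422], [326.20001220703125, 178.39999389648438], [329.6000061035156, 213.89999389648438], [279.79998779296875, 218.60000610351562]]
[[0.7089, 0.183], [0.719, 0.0369], [0.6131, 0.0294], [0.603, 0.1741]] c [0.661  0.1059] [np.float64(0.1063), np.float64(0.1465), np.float64(0.1062), np.float64(0.1451)] [np.float64(4.8), np.float64(-86.0), np.float64(-175.9), np.float64(94.0)]
[ 69  78 121] [ 43  79 100] [ 67  76 121]
lid all 940.5 [[278.20001220703125, 263.29998779296875], [320.5, 253.6999969482422], [325.79998779296875, 277.1000061035156], [283.5, 286.70001220703125]]
[[0.4562, 0.1644], [0.4786, 0.0531], [0.4167, 0.0406], [0.3945, 0.1511]] c [0.4365 0.1023] [np.float64(0.063), np.float64(0.1135), np.float64(0.0631), np.float64(0.1128)] [np.float64(12.1), np.float64(-78.6), np.float64(-168.5), np.float64(101.4)]
lid top 849.5 [[278.20001220703125, 263.29998779296875], [320.5, 253.6999969482422], [325.20001220703125, 274.70001220703125], [283.0, 284.29998779296875]]
[[0.4562, 0.1644], [0.4786, 0.0531], [0.4231, 0.0419], [0.4009, 0.1525]] c [0.4397 0.103 ] [np.float64(0.0566), np.float64(0.1135), np.float64(0.0566), np.float64(0.1128)] [np.float64(12.1), np.float64(-78.6), np.float64(-168.5), np.float64(101.4)]
```

View pics/cropA.png

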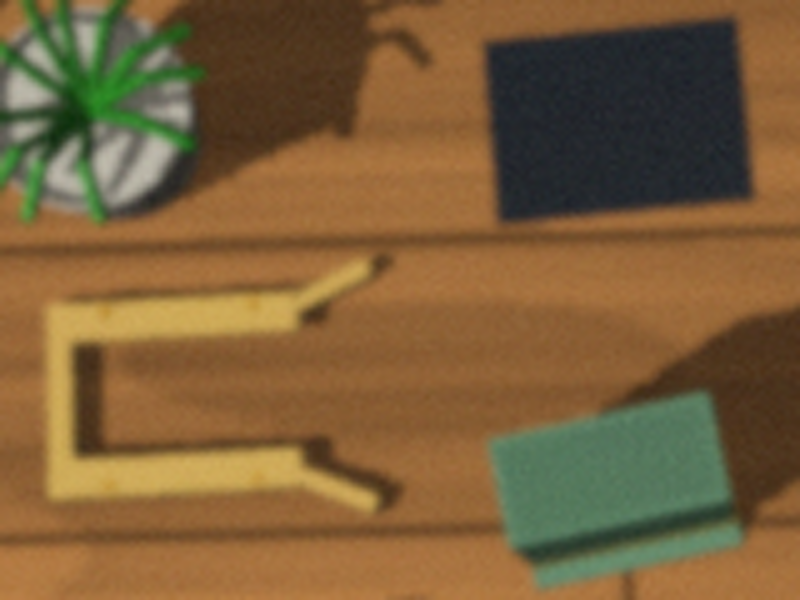

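View pics/cropB.png

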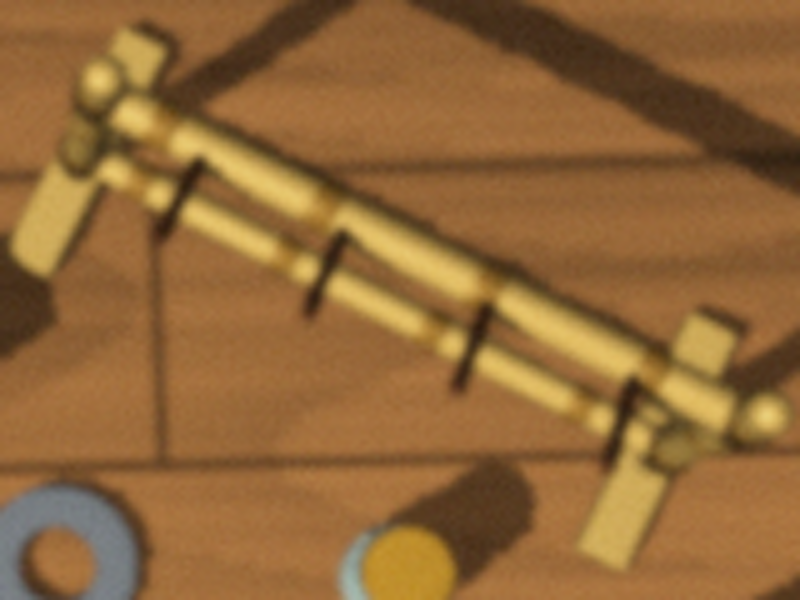

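Crop A shows the keeper lips with the midline from crop pixel (302,387) to (75,400), the mouth opening to the right, and the lid top at (490..740, 390..550). Crop B shows peg tips at (165,235), (310,313), (460,387), (610,465), with roots under the upper rung at (200,162)…(632,383).

```bash
python3 - <<'E'
from h import *
import pickle
c=pickle.load(open('top0.pkl','rb'))
A=lambda x,y,z: plane(c,180+x/5,175+y/5,z)
B=lambda x,y,z: plane(c,360+x/5,185+y/5,z)
m,s=A(302,387,.015),A(75,400,.015); print('mouth(-70)',m,'stop(60)',s,np.linalg.norm(s-m)); d=(s-m)/np.linalg.norm(s-m)
print('dir',np.degrees(np.arctan2(d[1],d[0])),'home',m+.070*d,s-.06*d)
for p in [(47,303),(295,289),(305,485),(47,498)]: print(A(*p,.015)[:2])
T=np.array([B(x,y,.2596) for x,y in [(165,235),(310,313),(460,387),(610,465)]]);print('tips',T[:,:2])
R=np.array([B(x,y,.215) for x,y in [(200,162),(345,237),(490,308),(632,383)]]);print('roots',R[:,:2]); 
r=np.polyfit(T[:,1],T[:,0],1); r2=np.array([1,r[0]]);print('rung dir angle',np.degrees(np.arctan2(1,r[0])),np.linalg.norm(T[3]-T[0])/3)
hsv=cv2.cvtColor(c['image'],cv2.COLOR_RGB2HSV)
s=pickle.load(open('scene0.pkl','rb'))
for t in T: print('scene px',proj(s,t))
for q in [(.4397,.103,.143)]: print(proj(s,q))
E
```

```text
mouth(-70) [0.50493542 0.28605892 0.015     ] stop(60) [0.50073955 0.41622367 0.015     ] 0.13023235873451158
dir 91.8462934481937 home [0.50268014 0.35602258 0.015     ] [0.50267265 0.35625482 0.015     ]
[0.55734108 0.43311477]
[0.56175665 0.29013655]
[0.44876147 0.28430277]
[0.44495268 0.43151349]
tips [[ 0.5119677  -0.12791537]
 [ 0.47199812 -0.19621199]
 [ 0.4343192  -0.26628263]
 [ 0.39511043 -0.33552413]]
roots [[ 0.55607191 -0.15101755]
 [ 0.51600322 -0.22171821]
 [ 0.47835223 -0.29180624]
 [ 0.43911711 -0.35960744]]
rung dir angle 60.738597481284934 0.0794124404385849
scene px (np.float64(271.72331147291715), np.float64(168.69683682371817))
scene px (np.float64(271.5456461265399), np.float64(150.95221176870734))
scene px (np.float64(270.2499689648804), np.float64(134.95862019043687))
scene px (np.float64(269.7330170992823), np.float64(120.47248298857521))
(np.float64(356.3707070989333), np.float64(250.86264671439338))
```

```bash
cat > plan.py <<'E'
import sys
from h import *
from scipy.spatial.transform import Rotation as Ro
# python plan.py  x y z psi n [x y z psi n ...]: per-row body shift (mm) and turn for legs
s=arm.sense(); p=np.array(s['tcp_pos']); R=np.array(s['eef_rot'])
print('at',p.round(4),'psi',np.degrees(np.arctan2(R[1,0],R[0,0])).round(2),'F',np.array(s['force']).round(1),'open',round(s['opening']*1e3,1),'gf',round(s['gripper_force'],1),'t',s['clock'])
a=list(map(float,sys.argv[1:]))
for i in range(0,len(a),5):
    t=np.array(a[i:i+3]); ps=np.radians(a[i+3]); n=int(a[i+4]); c,q=np.cos(ps),np.sin(ps)
    T=np.array([[c,q,0],[q,-c,0],[0,0,-1]]); w=Ro.from_matrix(R.T@T).as_rotvec()/n
    S=sum(R@Ro.from_rotvec(w*k).as_matrix() for k in range(n)); d=np.linalg.solve(S,t-p)*1e3
    print(n,'rows: xyz',d.round(1),'a',w.round(4)); p,R=t,T
E
python3 plan.py .50 -.40 .42 60 14 .44 .103 .26 101.7 17
```

```text
at [ 0.3059 -0.6569  0.226 ] psi 24.97 F [-1.  -0.2 -0. ] open 93.2 gf 0.0 t 0.15
14 rows: xyz [ 22.9  -4.7 -13.9] a [-0.0001 -0.     -0.0437]
17 rows: xyz [29.1 -9.   9.4] a [ 0.      0.     -0.0428]
```

Request:
move_arm --series '[{"x":22.9,"y":-4.7,"z":-13.9,"az":-0.0437},{"x":22.9,"y":-4.7,"z":-13.9,"az":-0.0437},{"x":22.9,"y":-4.7,"z":-13.9,"az":-0.0437},{"x":22.9,"y":-4.7,"z":-13.9,"az":-0.0437},{"x":22.9,"y":-4.7,"z":-13.9,"az":-0.0437},{"x":22.9,"y":-4.7,"z":-13.9,"az":-0.0437},{"x":22.9,"y":-4.7,"z":-13.9,"az":-0.0437},{"x":22.9,"y":-4.7,"z":-13.9,"az":-0.0437},{"x":22.9,"y":-4.7,"z":-13.9,"az":-0.0437},{"x":22.9,"y":-4.7,"z":-13.9,"az":-0.0437},{"x":22.9,"y":-4.7,"z":-13.9,"az":-0.0437},{"x":22.9,"y":-4.7,"z":-13.9,"az":-0.0437},{"x":22.9,"y":-4.7,"z":-13.9,"az":-0.0437},{"x":22.9,"y":-4.7,"z":-13.9,"az":-0.0437}]'

```text
schema error: expected keys x, y, z, ax, ay, az, grip
```

Request:
move_arm --series '[{"x":29.1,"y":-9,"z":9.4,"az":-0.0428},{"x":29.1,"y":-9,"z":9.4,"az":-0.0428},{"x":29.1,"y":-9,"z":9.4,"az":-0.0428},{"x":29.1,"y":-9,"z":9.4,"az":-0.0428},{"x":29.1,"y":-9,"z":9.4,"az":-0.0428},{"x":29.1,"y":-9,"z":9.4,"az":-0.0428},{"x":29.1,"y":-9,"z":9.4,"az":-0.0428},{"x":29.1,"y":-9,"z":9.4,"az":-0.0428},{"x":29.1,"y":-9,"z":9.4,"az":-0.0428},{"x":29.1,"y":-9,"z":9.4,"az":-0.0428},{"x":29.1,"y":-9,"z":9.4,"az":-0.0428},{"x":29.1,"y":-9,"z":9.4,"az":-0.0428},{"x":29.1,"y":-9,"z":9.4,"az":-0.0428},{"x":29.1,"y":-9,"z":9.4,"az":-0.0428},{"x":29.1,"y":-9,"z":9.4,"az":-0.0428},{"x":29.1,"y":-9,"z":9.4,"az":-0.0428},{"x":29.1,"y":-9,"z":9.4,"az":-0.0428},{"grip":93},{"grip":93}]'

```text
schema error: expected keys x, y, z, ax, ay, az, grip
```

```bash
python3 - <<'E'
from h import *
c=cam('wrist'); save(c,'w1'); im=c['image']; hsv=cv2.cvtColor(im,cv2.COLOR_RGB2HSV)
g=((hsv[:,:,0]>60)&(hsv[:,:,0]<95)&(hsv[:,:,1]>40)).astype(np.uint8)
ct=max(cv2.findContours(g,0,1)[0],key=cv2.contourArea)
print(cv2.contourArea(ct),cv2.boxPoints(cv2.minAreaRect(ct)))
W=np.array([plane(c,u,v,.143)[:2] for u,v in ct[:,0]])*1000
print(cv2.minAreaRect(W.astype(np.float32)), proj(c,(.4397,.103,.143)))
E
python3 plan.py .4397 .103 .112 101.7 8
```

```text
2.0 [[ 28.999996 433.00006 ]
 [ 31.399998 431.80005 ]
 [ 33.399998 435.80005 ]
 [ 30.999996 437.00006 ]]
((-74.01145935058594, -430.83697509765625), (7.3174824714660645, 6.921656608581543), 21.950809478759766) (np.float64(-113.97168935723283), np.float64(-45.595598992952745))
at [ 0.3059 -0.657   0.2261] psi 24.97 F [ 0.5 -0.2  0.3] open 93.3 gf 0.0 t 0.2
8 rows: xyz [ 96.7 -38.   14.3] a [-1.000e-04 -1.000e-04 -1.674e-01]
```

View pics/w1.png

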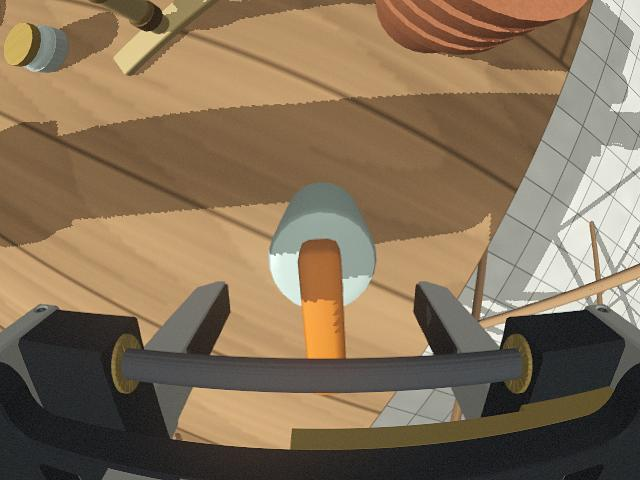

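Nothing moved (every key is required per row); this picture shows the start, with a brush in a cup at (322,260) under the gripper.

```bash
python3 plan.py .50 -.40 .42 60 11 .44 .103 .26 101.7 15
```

```text
at [ 0.3059 -0.657   0.2261] psi 24.97 F [ 0.5 -0.2  0.3] open 93.3 gf 0.0 t 0.2
11 rows: xyz [ 29.1  -6.2 -17.6] a [-0.0001 -0.     -0.0556]
15 rows: xyz [ 33.  -10.3  10.7] a [ 0.      0.     -0.0485]
```

Request:
move_arm --series '[{"x":29.1,"y":-6.2,"z":-17.6,"ax":0,"ay":0,"az":-0.0556,"grip":93},{"x":29.1,"y":-6.2,"z":-17.6,"ax":0,"ay":0,"az":-0.0556,"grip":93},{"x":29.1,"y":-6.2,"z":-17.6,"ax":0,"ay":0,"az":-0.0556,"grip":93},{"x":29.1,"y":-6.2,"z":-17.6,"ax":0,"ay":0,"az":-0.0556,"grip":93},{"x":29.1,"y":-6.2,"z":-17.6,"ax":0,"ay":0,"az":-0.0556,"grip":93},{"x":29.1,"y":-6.2,"z":-17.6,"ax":0,"ay":0,"az":-0.0556,"grip":93},{"x":29.1,"y":-6.2,"z":-17.6,"ax":0,"ay":0,"az":-0.0556,"grip":93},{"x":29.1,"y":-6.2,"z":-17.6,"ax":0,"ay":0,"az":-0.0556,"grip":93},{"x":29.1,"y":-6.2,"z":-17.6,"ax":0,"ay":0,"az":-0.0556,"grip":93},{"x":29.1,"y":-6.2,"z":-17.6,"ax":0,"ay":0,"az":-0.0556,"grip":93},{"x":29.1,"y":-6.2,"z":-17.6,"ax":0,"ay":0,"az":-0.0556,"grip":93}]'

```text
clock: 1.12
tcp_pos: [0.5009, -0.3986, 0.4209]
eef_rot: [[0.497, 0.868, -0.0], [0.868, -0.497, 0.0], [0.0, -0.0, -1.0]]
force: [0.7, 0.3, 0.1]
opening: 0.0929
gripper_force: 0.0
```

Request:
move_arm --series '[{"x":33,"y":-10.3,"z":10.7,"ax":0,"ay":0,"az":-0.0485,"grip":93},{"x":33,"y":-10.3,"z":10.7,"ax":0,"ay":0,"az":-0.0485,"grip":93},{"x":33,"y":-10.3,"z":10.7,"ax":0,"ay":0,"az":-0.0485,"grip":93},{"x":33,"y":-10.3,"z":10.7,"ax":0,"ay":0,"az":-0.0485,"grip":93},{"x":33,"y":-10.3,"z":10.7,"ax":0,"ay":0,"az":-0.0485,"grip":93},{"x":33,"y":-10.3,"z":10.7,"ax":0,"ay":0,"az":-0.0485,"grip":93},{"x":33,"y":-10.3,"z":10.7,"ax":0,"ay":0,"az":-0.0485,"grip":93},{"x":33,"y":-10.3,"z":10.7,"ax":0,"ay":0,"az":-0.0485,"grip":93},{"x":33,"y":-10.3,"z":10.7,"ax":0,"ay":0,"az":-0.0485,"grip":93},{"x":33,"y":-10.3,"z":10.7,"ax":0,"ay":0,"az":-0.0485,"grip":93},{"x":33,"y":-10.3,"z":10.7,"ax":0,"ay":0,"az":-0.0485,"grip":93},{"x":33,"y":-10.3,"z":10.7,"ax":0,"ay":0,"az":-0.0485,"grip":93},{"x":33,"y":-10.3,"z":10.7,"ax":0,"ay":0,"az":-0.0485,"grip":93},{"x":33,"y":-10.3,"z":10.7,"ax":0,"ay":0,"az":-0.0485,"grip":93},{"x":33,"y":-10.3,"z":10.7,"ax":0,"ay":0,"az":-0.0485,"grip":93},{"x":0,"y":0,"z":0,"ax":0,"ay":0,"az":0,"grip":93},{"x":0,"y":0,"z":0,"ax":0,"ay":0,"az":0,"grip":93},{"x":0,"y":0,"z":0,"ax":0,"ay":0,"az":0,"grip":93}]'

```text
clock: 2.62
tcp_pos: [0.4406, 0.1031, 0.2598]
eef_rot: [[-0.202, 0.979, 0.0], [0.979, 0.202, -0.0], [-0.0, 0.0, -1.0]]
force: [-0.3, 0.4, 1.1]
opening: 0.093
gripper_force: 0.0
```

```bash
python3 - <<'E'
from h import *
c=cam('wrist'); save(c,'w1'); im=c['image']; hsv=cv2.cvtColor(im,cv2.COLOR_RGB2HSV)
g=((hsv[:,:,0]>60)&(hsv[:,:,0]<95)&(hsv[:,:,1]>40)).astype(np.uint8)
ct=max(cv2.findContours(g,0,1)[0],key=cv2.contourArea)
print(cv2.contourArea(ct),cv2.boxPoints(cv2.minAreaRect(ct)))
W=np.array([plane(c,u,v,.143)[:2] for u,v in ct[:,0]])*1000
print(cv2.minAreaRect(W.astype(np.float32)), proj(c,(.4397,.103,.143)))
E
python3 plan.py .4397 .103 .112 101.7 8
```

```text
10077.5 [[284. 307.]
 [284. 159.]
 [361. 159.]
 [361. 307.]]
((440.55438232421875, 102.90310668945312), (57.496185302734375, 119.83658599853516), 10.929733276367188) (np.float64(320.73762823534577), np.float64(237.11872580446598))
at [0.4409 0.1026 0.2599] psi 101.59 F [ 0.  -0.3  0.4] open 93.1 gf 0.0 t 2.6667
8 rows: xyz [ 0.1 -0.1 18.5] a [ 0.      0.0001 -0.0002]
```

View pics/w1.png

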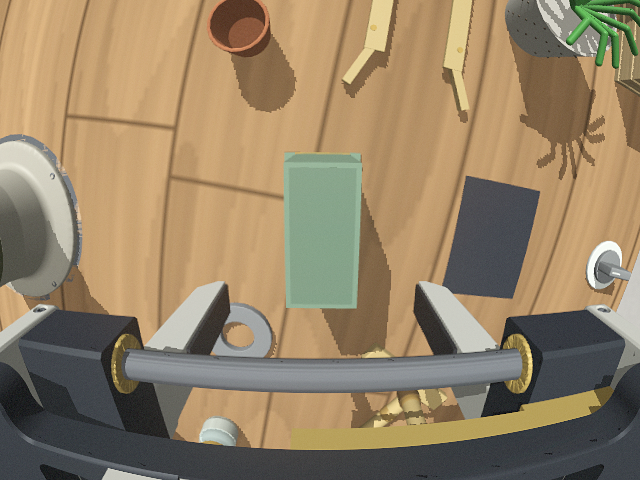

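The lid fills (284..361, 159..307), centred between the fingers; keeper mouth is ahead at (350..465, 80..110).

Request:
move_arm --series '[{"x":0,"y":0,"z":30,"ax":0,"ay":0,"az":0.003,"grip":93},{"x":0,"y":0,"z":30,"ax":0,"ay":0,"az":0.003,"grip":93},{"x":0,"y":0,"z":30,"ax":0,"ay":0,"az":0,"grip":93},{"x":0,"y":0,"z":30,"ax":0,"ay":0,"az":0,"grip":93},{"x":0,"y":0,"z":20,"ax":0,"ay":0,"az":0,"grip":93},{"x":0,"y":0,"z":8,"ax":0,"ay":0,"az":0,"grip":93},{"x":0,"y":0,"z":0,"ax":0,"ay":0,"az":0,"grip":50},{"x":0,"y":0,"z":0,"ax":0,"ay":0,"az":0,"grip":50},{"x":0,"y":0,"z":0,"ax":0,"ay":0,"az":0,"grip":50},{"x":0,"y":0,"z":0,"ax":0,"ay":0,"az":0,"grip":50},{"x":0,"y":0,"z":0,"ax":0,"ay":0,"az":0,"grip":50},{"x":0,"y":0,"z":0,"ax":0,"ay":0,"az":0,"grip":50},{"x":0,"y":0,"z":0,"ax":0,"ay":0,"az":0,"grip":50},{"x":0,"y":0,"z":0,"ax":0,"ay":0,"az":0,"grip":50}]' --newtons 25

```text
clock: 3.83
tcp_pos: [0.4408, 0.1034, 0.1125]
eef_rot: [[-0.196, 0.981, 0.001], [0.981, 0.196, -0.0], [-0.0, 0.001, -1.0]]
force: [0.5, -1.1, 8.4]
opening: 0.0581
gripper_force: 25.0
```

```bash
python3 plan.py .507 .200 .112 91.8 14 .5027 .335 .112 91.8 18
```

```text
at [0.4408 0.1034 0.1125] psi 101.32 F [ 0.5 -1.1  8.4] open 58.1 gf 25.0 t 3.8333
14 rows: xyz [6.3 5.5 0. ] a [0.0001 0.     0.0119]
18 rows: xyz [ 7.5 -0.  -0. ] a [0. 0. 0.]
```

```bash
python3 plan.py .5085 .168 .1128 91.8 12 .5032 .34 .1128 91.8 18
```

```text
at [0.4408 0.1034 0.1125] psi 101.32 F [ 0.5 -1.1  8.4] open 58.1 gf 25.0 t 3.8333
12 rows: xyz [ 4.7  6.3 -0. ] a [0.0001 0.     0.0138]
18 rows: xyz [ 9.6  0.  -0. ] a [0. 0. 0.]
```

Request:
move_arm --series '[{"x":0,"y":0,"z":-0.5,"ax":0,"ay":0,"az":0,"grip":50},{"x":4.7,"y":6.3,"z":0,"ax":0,"ay":0,"az":0.0138,"grip":50},{"x":4.7,"y":6.3,"z":0,"ax":0,"ay":0,"az":0.0138,"grip":50},{"x":4.7,"y":6.3,"z":0,"ax":0,"ay":0,"az":0.0138,"grip":50},{"x":4.7,"y":6.3,"z":0,"ax":0,"ay":0,"az":0.0138,"grip":50},{"x":4.7,"y":6.3,"z":0,"ax":0,"ay":0,"az":0.0138,"grip":50},{"x":4.7,"y":6.3,"z":0,"ax":0,"ay":0,"az":0.0138,"grip":50},{"x":4.7,"y":6.3,"z":0,"ax":0,"ay":0,"az":0.0138,"grip":50},{"x":4.7,"y":6.3,"z":0,"ax":0,"ay":0,"az":0.0138,"grip":50},{"x":4.7,"y":6.3,"z":0,"ax":0,"ay":0,"az":0.0138,"grip":50},{"x":4.7,"y":6.3,"z":0,"ax":0,"ay":0,"az":0.0138,"grip":50},{"x":4.7,"y":6.3,"z":0,"ax":0,"ay":0,"az":0.0138,"grip":50},{"x":4.7,"y":6.3,"z":0,"ax":0,"ay":0,"az":0.0138,"grip":50},{"x":0,"y":0,"z":0,"ax":0,"ay":0,"az":0,"grip":50},{"x":0,"y":0,"z":0,"ax":0,"ay":0,"az":0,"grip":50},{"x":0,"y":0,"z":0,"ax":0,"ay":0,"az":0,"grip":50}]'

```text
clock: 5.17
tcp_pos: [0.5088, 0.1694, 0.1126]
eef_rot: [[-0.033, 0.999, 0.001], [0.999, 0.033, 0.001], [0.001, 0.001, -1.0]]
force: [1.1, 2.2, 2.8]
opening: 0.0575
gripper_force: 25.0
```

```bash
python3 plan.py .5032 .34 .1128 91.8 18; python3 - <<'E'
from h import *
c=cam('wrist'); t=cam('top'); 
a=cv2.resize(c['image'][:310,:,::-1],(640,310)); b=cv2.resize(t['image'][215:295,175:335,::-1],(580,290),interpolation=cv2.INTER_CUBIC)
o=np.zeros((600,640,3),np.uint8); o[:310]=a; o[310:,:580]=b; cv2.imwrite('pics/w2.png',o)
E
```

```text
at [0.5088 0.1694 0.1126] psi 91.89 F [1.1 2.2 2.8] open 57.5 gf 25.0 t 5.1667
18 rows: xyz [ 9.5 -0.  -0. ] a [ 0.0001 -0.0001  0.0001]
```

View pics/w2.png

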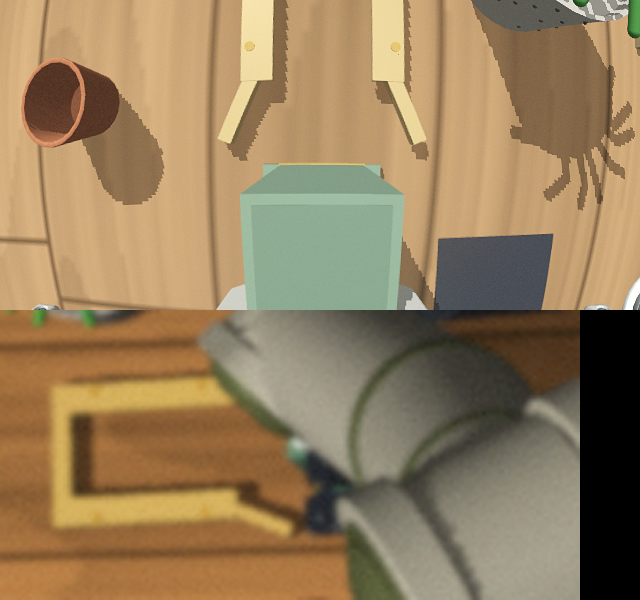

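```bash
python3 - <<'E'
from h import *
import pickle
c=pickle.load(open('top0.pkl','rb')); s=pickle.load(open('scene0.pkl','rb'))
for z in (.1,.15,.2): print(z,plane(c,186,219,z)[:2],plane(c,200,219,z)[:2],plane(c,218,204,z)[:2])
print(tri(ray(c,199.5,194),ray(s,365,402)))
hsv=cv2.cvtColor(s['image'],cv2.COLOR_RGB2HSV); g=(hsv[:,:,0]>45)&(hsv[:,:,0]<65)&(hsv[:,:,1]>150); g[:,:300]=0; g[:,430:]=0; g[:340]=0
ys,xs=np.nonzero(g); print(xs.min(),xs.max(),ys.min(),ys.max())
w=cam('wrist')
for u in ((272,80),(372,80),(250,80),(404,80)): print(plane(w,*u,.015))
E
```

```text
0.1 [0.58927495 0.42074329] [0.58824516 0.38223596] [0.62881175 0.33307455]
0.15 [0.57934739 0.40725498] [0.57835068 0.36998487] [0.6176139  0.32240298]
0.2 [0.56941983 0.39376666] [0.56845621 0.35773377] [0.60641604 0.3117314 ]
(array([0.64920209, 0.38295215, 0.1220057 ]), np.float64(0.010965271581344485))
358 358 396 396
[0.47144141 0.28461122 0.015     ]
[0.53916264 0.28687442 0.015     ]
[0.45622576 0.28482546 0.015     ]
[0.56137907 0.28876086 0.015     ]
```

Tin sits square in front of the mouth: lips at (272,80),(372,80), foot centred at x≈322 px.

Request:
move_arm --series '[{"x":9.5,"y":0,"z":0,"ax":0,"ay":0,"az":0,"grip":50},{"x":9.5,"y":0,"z":0,"ax":0,"ay":0,"az":0,"grip":50},{"x":9.5,"y":0,"z":0,"ax":0,"ay":0,"az":0,"grip":50},{"x":9.5,"y":0,"z":0,"ax":0,"ay":0,"az":0,"grip":50},{"x":9.5,"y":0,"z":0,"ax":0,"ay":0,"az":0,"grip":50},{"x":9.5,"y":0,"z":0,"ax":0,"ay":0,"az":0,"grip":50},{"x":9.5,"y":0,"z":0,"ax":0,"ay":0,"az":0,"grip":50},{"x":9.5,"y":0,"z":0,"ax":0,"ay":0,"az":0,"grip":50},{"x":9.5,"y":0,"z":0,"ax":0,"ay":0,"az":0,"grip":50},{"x":9.5,"y":0,"z":0,"ax":0,"ay":0,"az":0,"grip":50},{"x":0,"y":0,"z":0,"ax":0,"ay":0,"az":0,"grip":50}]'

```text
clock: 6.23
tcp_pos: [0.5052, 0.2645, 0.1125]
eef_rot: [[-0.033, 0.999, 0.0], [0.999, 0.033, -0.0], [-0.0, 0.0, -1.0]]
force: [-1.5, 3.5, 7.2]
opening: 0.0579
gripper_force: 25.0
```

Request:
move_arm --series '[{"x":6,"y":0,"z":0,"ax":0,"ay":0,"az":0,"grip":50},{"x":6,"y":0,"z":0,"ax":0,"ay":0,"az":0,"grip":50},{"x":6,"y":0,"z":0,"ax":0,"ay":0,"az":0,"grip":50},{"x":6,"y":0,"z":0,"ax":0,"ay":0,"az":0,"grip":50},{"x":6,"y":0,"z":0,"ax":0,"ay":0,"az":0,"grip":50},{"x":6,"y":0,"z":0,"ax":0,"ay":0,"az":0,"grip":50},{"x":6,"y":0,"z":0,"ax":0,"ay":0,"az":0,"grip":50},{"x":6,"y":0,"z":0,"ax":0,"ay":0,"az":0,"grip":50},{"x":6,"y":0,"z":0,"ax":0,"ay":0,"az":0,"grip":50},{"x":6,"y":0,"z":0,"ax":0,"ay":0,"az":0,"grip":50},{"x":6,"y":0,"z":0,"ax":0,"ay":0,"az":0,"grip":50},{"x":6,"y":0,"z":0,"ax":0,"ay":0,"az":0,"grip":50},{"x":6,"y":0,"z":0,"ax":0,"ay":0,"az":0,"grip":50},{"x":0,"y":0,"z":0,"ax":0,"ay":0,"az":0,"grip":50},{"x":0,"y":0,"z":0,"ax":0,"ay":0,"az":0,"grip":50}]'

```text
clock: 7.48
tcp_pos: [0.503, 0.3411, 0.1126]
eef_rot: [[-0.032, 0.999, 0.001], [0.999, 0.032, -0.001], [-0.001, 0.0, -1.0]]
force: [1.0, -0.3, 6.8]
opening: 0.058
gripper_force: 25.0
```

Request:
move_arm --series '[{"x":2,"y":0,"z":0,"ax":0,"ay":0,"az":0,"grip":50},{"x":2,"y":0,"z":0,"ax":0,"ay":0,"az":0,"grip":50},{"x":2,"y":0,"z":0,"ax":0,"ay":0,"az":0,"grip":50},{"x":2,"y":0,"z":0,"ax":0,"ay":0,"az":0,"grip":50},{"x":2,"y":0,"z":0,"ax":0,"ay":0,"az":0,"grip":50},{"x":2,"y":0,"z":0,"ax":0,"ay":0,"az":0,"grip":50},{"x":2,"y":0,"z":0,"ax":0,"ay":0,"az":0,"grip":50},{"x":0,"y":0,"z":0,"ax":0,"ay":0,"az":0,"grip":50}]'

```text
clock: 8.15
tcp_pos: [0.5027, 0.3536, 0.1126]
eef_rot: [[-0.031, 1.0, 0.0], [1.0, 0.031, -0.003], [-0.003, 0.0, -1.0]]
force: [0.9, -5.4, 9.7]
opening: 0.058
gripper_force: 25.0
```

Request:
move_arm --series '[{"x":1,"y":0,"z":0,"ax":0,"ay":0,"az":0,"grip":50},{"x":1,"y":0,"z":0,"ax":0,"ay":0,"az":0,"grip":50},{"x":0,"y":0,"z":0,"ax":0,"ay":0,"az":0,"grip":50}]'

```text
clock: 8.4
tcp_pos: [0.5027, 0.3553, 0.1126]
eef_rot: [[-0.031, 1.0, 0.0], [1.0, 0.031, -0.003], [-0.003, 0.0, -1.0]]
force: [0.1, -6.4, 10.7]
opening: 0.0574
gripper_force: 25.0
```

Request:
move_arm --series '[{"x":1,"y":0,"z":0,"ax":0,"ay":0,"az":0,"grip":50},{"x":1,"y":0,"z":0,"ax":0,"ay":0,"az":0,"grip":50},{"x":0,"y":0,"z":0,"ax":0,"ay":0,"az":0,"grip":50}]'

```text
clock: 8.65
tcp_pos: [0.5026, 0.3572, 0.1126]
eef_rot: [[-0.031, 1.0, 0.0], [1.0, 0.031, -0.003], [-0.003, 0.0, -1.0]]
force: [0.3, -6.7, 10.0]
opening: 0.0581
gripper_force: 25.0
```

Request:
move_arm --series '[{"x":1,"y":0,"z":0,"ax":0,"ay":0,"az":0,"grip":50},{"x":1,"y":0,"z":0,"ax":0,"ay":0,"az":0,"grip":50},{"x":0,"y":0,"z":0,"ax":0,"ay":0,"az":0,"grip":50}]'

```text
clock: 8.9
tcp_pos: [0.5027, 0.3583, 0.1127]
eef_rot: [[-0.031, 1.0, 0.0], [1.0, 0.031, -0.005], [-0.005, -0.0, -1.0]]
force: [-0.4, -7.8, 14.7]
opening: 0.0581
gripper_force: 25.0
```

```bash
python3 - <<'E'
from h import *
s=cam('scene'); w=cam('wrist')
a=cv2.resize(s['image'][290:450,300:500,::-1],(600,480),interpolation=cv2.INTER_CUBIC)
cv2.imwrite('pics/s3.png',a); save(w,'w3')
E
```

```text
(no output)
```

View pics/w3.png

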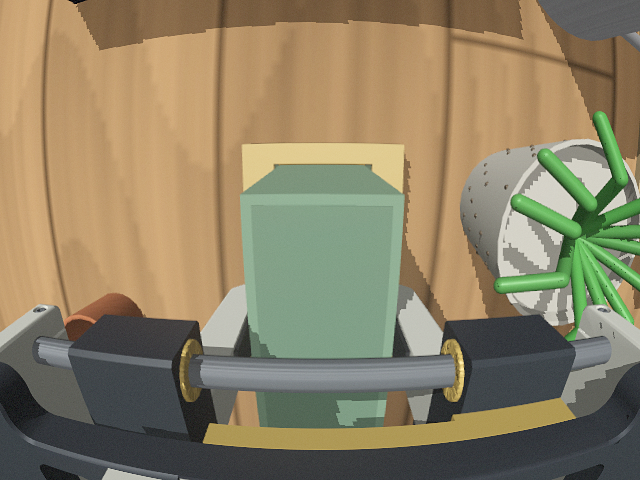

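The lid front has reached the keeper's stop region ((274..372,165)), with no visible gap; I'll confirm by force.

Request:
move_arm --series '[{"x":1.5,"y":0,"z":-0.3,"ax":0,"ay":0,"az":0,"grip":50},{"x":1.5,"y":0,"z":-0.3,"ax":0,"ay":0,"az":0,"grip":50},{"x":0,"y":0,"z":0,"ax":0,"ay":0,"az":0,"grip":50},{"x":0,"y":0,"z":0,"ax":0,"ay":0,"az":0,"grip":50}]'

```text
clock: 9.33
tcp_pos: [0.5026, 0.3591, 0.113]
eef_rot: [[-0.03, 1.0, -0.001], [1.0, 0.03, -0.008], [-0.008, -0.001, -1.0]]
force: [0.9, -13.3, 15.9]
opening: 0.0581
gripper_force: 25.0
```

```bash
python3 - <<'E'
from h import *
w=cam('wrist'); save(w,'w4'); s=arm.sense(); print(s['tcp_pos'],s['force'],s['ft_torque'])
for p in [(320,165),(320,145),(280,165),(365,165)]: print(plane(w,*p,.015))
hsv=cv2.cvtColor(w['image'],cv2.COLOR_RGB2HSV)
print(w['image'][140:215:3,320].tolist())
E
```

```text
[0.50259575 0.35913959 0.11300332] [  0.59083733 -13.57670643  15.34178456] [-2.98685151 -0.28215486  0.13608463]
[0.49969898 0.41519375 0.015     ]
[0.49929982 0.42898222 0.015     ]
[0.47219851 0.41459937 0.015     ]
[0.53062459 0.41634798 0.015     ]
[[184, 148, 103], [189, 164, 113], [226, 203, 146], [224, 203, 144], [224, 203, 145], [224, 203, 144], [224, 202, 145], [225, 204, 145], [186, 162, 101], [128, 150, 124], [127, 148, 124], [123, 146, 122], [123, 147, 121], [124, 147, 122], [122, 146, 123], [126, 147, 124], [123, 146, 123], [122, 147, 125], [137, 166, 142], [148, 178, 152], [151, 180, 155], [148, 178, 151], [127, 154, 128], [133, 163, 138], [132, 163, 136]]
```

View pics/s3.png

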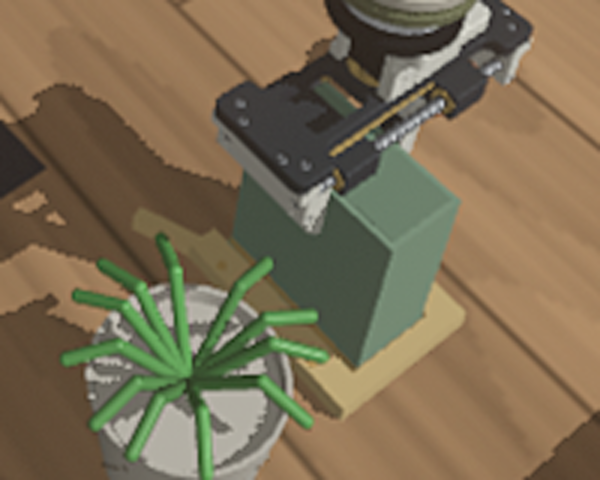

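Scene confirms the lid is over the keeper up against the stop (crop (430,310)), foot under the lips, with the leaves clear of the gripper. Relax and draw the lid.

Request:
move_arm --series '[{"x":-1.5,"y":0,"z":0,"ax":0,"ay":0,"az":0,"grip":45},{"x":-1,"y":0,"z":0,"ax":0,"ay":0,"az":0,"grip":45},{"x":0,"y":0,"z":0,"ax":0,"ay":0,"az":0,"grip":45},{"x":0,"y":0,"z":0,"ax":0,"ay":0,"az":0,"grip":45},{"x":0,"y":0,"z":-3,"ax":0,"ay":0,"az":0,"grip":45},{"x":0,"y":0,"z":-3,"ax":0,"ay":0,"az":0,"grip":45},{"x":0,"y":0,"z":-4,"ax":0,"ay":0,"az":0,"grip":45},{"x":0,"y":0,"z":-5,"ax":0,"ay":0,"az":0,"grip":45}]' --newtons 45

```text
clock: 10.05
tcp_pos: [0.5011, 0.3599, 0.1262]
eef_rot: [[-0.032, 0.999, -0.003], [0.999, 0.032, -0.004], [-0.004, -0.003, -1.0]]
force: [1.2, -5.9, -16.3]
opening: 0.0578
gripper_force: 45.0
```

```bash
python3 plan.py; python3 - <<'E'
from h import *
w=cam('wrist'); save(w,'w5')
hsv=cv2.cvtColor(w['image'],cv2.COLOR_RGB2HSV)
print(hsv[140:250:3,320].tolist())
E
```

```text
at [0.5011 0.3599 0.1262] psi 91.83 F [  1.2  -5.9 -16.3] open 57.8 gf 45.0 t 10.05
[[18, 114, 184], [16, 113, 183], [22, 90, 227], [22, 93, 225], [22, 91, 224], [22, 90, 224], [22, 88, 226], [22, 89, 226], [21, 130, 214], [58, 45, 148], [61, 41, 148], [60, 38, 147], [60, 38, 146], [61, 43, 148], [61, 40, 148], [62, 44, 150], [63, 41, 148], [62, 46, 145], [61, 43, 173], [62, 41, 179], [64, 44, 178], [64, 43, 179], [64, 46, 162], [65, 48, 163], [63, 44, 164], [66, 48, 163], [64, 47, 162], [66, 48, 164], [65, 49, 161], [64, 47, 159], [65, 44, 161], [64, 45, 160], [66, 47, 158], [68, 49, 160], [66, 48, 163], [67, 50, 159], [67, 50, 162]]
```

Request:
move_arm --series '[{"x":0,"y":0,"z":-5,"ax":0,"ay":0,"az":0,"grip":45},{"x":0,"y":0,"z":-5,"ax":0,"ay":0,"az":0,"grip":45},{"x":0,"y":0,"z":-5,"ax":0,"ay":0,"az":0,"grip":45},{"x":0,"y":0,"z":-5,"ax":0,"ay":0,"az":0,"grip":45},{"x":0,"y":0,"z":-5,"ax":0,"ay":0,"az":0,"grip":45},{"x":0,"y":0,"z":-5,"ax":0,"ay":0,"az":0,"grip":45},{"x":0,"y":0,"z":-5,"ax":0,"ay":0,"az":0,"grip":45},{"x":0,"y":0,"z":-5,"ax":0,"ay":0,"az":0,"grip":45},{"x":0,"y":0,"z":-5,"ax":0,"ay":0,"az":0,"grip":45},{"x":0,"y":0,"z":-5,"ax":0,"ay":0,"az":0,"grip":45},{"x":0,"y":0,"z":-5,"ax":0,"ay":0,"az":0,"grip":45},{"x":0,"y":0,"z":-5,"ax":0,"ay":0,"az":0,"grip":45},{"x":0,"y":0,"z":-10,"ax":0,"ay":0,"az":0,"grip":45},{"x":0,"y":0,"z":-10,"ax":0,"ay":0,"az":0,"grip":45},{"x":0,"y":0,"z":-15,"ax":0,"ay":0,"az":0,"grip":45},{"x":0,"y":0,"z":-15,"ax":0,"ay":0,"az":0,"grip":45},{"x":0,"y":0,"z":-15,"ax":0,"ay":0,"az":0,"grip":45},{"x":0,"y":0,"z":-15,"ax":0,"ay":0,"az":0,"grip":45},{"x":0,"y":0,"z":-5,"ax":0,"ay":0,"az":0,"grip":45},{"x":0,"y":0,"z":0,"ax":0,"ay":0,"az":0,"grip":45}]'

```text
clock: 11.77
tcp_pos: [0.5026, 0.3638, 0.2755]
eef_rot: [[-0.033, 0.999, 0.004], [0.999, 0.033, 0.004], [0.004, 0.004, -1.0]]
force: [0.4, 0.1, -2.2]
opening: 0.0577
gripper_force: 45.0
```

```bash
python3 plan.py  .56 .22 .27 93 8 .661 .106 .25 94.4 8; python3 - <<'E'
from h import *
s=cam('scene')
a=cv2.resize(s['image'][230:430,290:490,::-1],(600,600),interpolation=cv2.INTER_CUBIC)
cv2.imwrite('pics/s6.png',a)
E
```

```text
at [0.5026 0.3638 0.2755] psi 91.91 F [ 0.4  0.1 -2.2] open 57.7 gf 45.0 t 11.7667
8 rows: xyz [-18.3   6.4   0.7] a [ 0.0005 -0.0005 -0.0024]
8 rows: xyz [-15.   11.7   2.5] a [ 0.      0.     -0.0031]
```

View pics/s6.png

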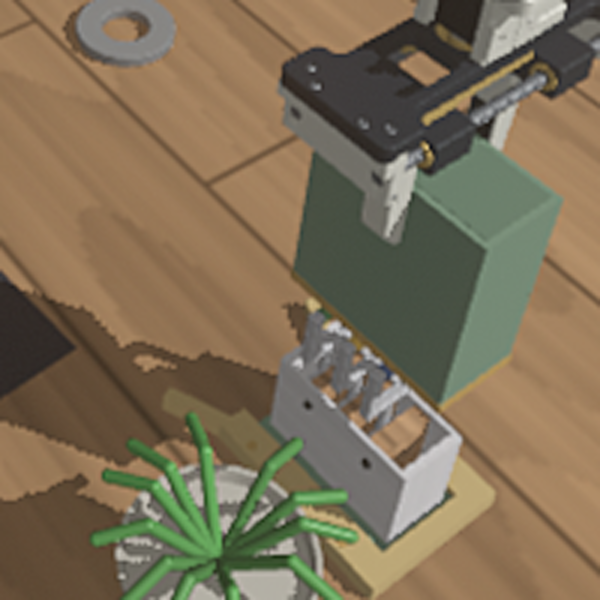

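Lid is clear, tin still home with three tools standing in the slots (320..390, 340..400), the slot by the stop empty.

```bash
python3 plan.py  .56 .22 .27 93 6 .661 .108 .25 94.4 6 .661 .108 .112 94.4 9
```

```text
at [0.5022 0.3631 0.274 ] psi 91.9 F [-0.   0.6 -2.4] open 58.0 gf 45.0 t 11.8167
6 rows: xyz [-24.2   8.6   0.7] a [ 0.0003 -0.0004 -0.0032]
6 rows: xyz [-19.7  15.6   3.3] a [ 0.      0.     -0.0041]
9 rows: xyz [ 0.   0.  15.3] a [0. 0. 0.]
```

Request:
move_arm --series '[{"x":-24.2,"y":8.6,"z":0.7,"ax":0.0003,"ay":-0.0004,"az":-0.0032,"grip":45},{"x":-24.2,"y":8.6,"z":0.7,"ax":0.0003,"ay":-0.0004,"az":-0.0032,"grip":45},{"x":-24.2,"y":8.6,"z":0.7,"ax":0.0003,"ay":-0.0004,"az":-0.0032,"grip":45},{"x":-24.2,"y":8.6,"z":0.7,"ax":0.0003,"ay":-0.0004,"az":-0.0032,"grip":45},{"x":-24.2,"y":8.6,"z":0.7,"ax":0.0003,"ay":-0.0004,"az":-0.0032,"grip":45},{"x":-24.2,"y":8.6,"z":0.7,"ax":0.0003,"ay":-0.0004,"az":-0.0032,"grip":45},{"x":-19.7,"y":15.6,"z":3.3,"ax":0,"ay":0,"az":-0.0041,"grip":45},{"x":-19.7,"y":15.6,"z":3.3,"ax":0,"ay":0,"az":-0.0041,"grip":45},{"x":-19.7,"y":15.6,"z":3.3,"ax":0,"ay":0,"az":-0.0041,"grip":45},{"x":-19.7,"y":15.6,"z":3.3,"ax":0,"ay":0,"az":-0.0041,"grip":45},{"x":-19.7,"y":15.6,"z":3.3,"ax":0,"ay":0,"az":-0.0041,"grip":45},{"x":-19.7,"y":15.6,"z":3.3,"ax":0,"ay":0,"az":-0.0041,"grip":45},{"x":0,"y":0,"z":20,"ax":0,"ay":0,"az":0,"grip":45},{"x":0,"y":0,"z":25,"ax":0,"ay":0,"az":0,"grip":45},{"x":0,"y":0,"z":25,"ax":0,"ay":0,"az":0,"grip":45},{"x":0,"y":0,"z":25,"ax":0,"ay":0,"az":0,"grip":45},{"x":0,"y":0,"z":20,"ax":0,"ay":0,"az":0,"grip":45},{"x":0,"y":0,"z":10,"ax":0,"ay":0,"az":0,"grip":45},{"x":0,"y":0,"z":0,"ax":0,"ay":0,"az":0,"grip":45},{"x":0,"y":0,"z":0,"ax":0,"ay":0,"az":0,"grip":45}]'

```text
clock: 13.48
tcp_pos: [0.6599, 0.1068, 0.1237]
eef_rot: [[-0.077, 0.997, -0.003], [0.997, 0.077, -0.002], [-0.002, -0.003, -1.0]]
force: [-0.6, 0.2, -0.8]
opening: 0.0579
gripper_force: 45.0
```

```bash
python3 plan.py  .661 .108 .107 94.4 6; python3 - <<'E'
from h import *
w=cam('wrist'); save(w,'w7')
m=(w['image'].max(2)<95)&(w['image'][:,:,2]>=w['image'][:,:,0]); m[280:]=0
ys,xs=np.nonzero(m); 
ct=sorted(cv2.findContours(m.astype(np.uint8),0,1)[0],key=cv2.contourArea)[-2:]
for c in ct: 
    P=cv2.approxPolyDP(c,4,True)[:,0]; print(P.tolist(),[plane(w,*p,0).round(4)[:2].tolist() for p in P])
E
```

```text
at [0.6599 0.1068 0.1237] psi 94.39 F [-0.6  0.2 -0.8] open 57.9 gf 45.0 t 13.4833
6 rows: xyz [0.2 0.2 2.8] a [-0.0005  0.0004 -0.    ]
[[139, 0], [111, 5]] [[0.4943, 0.2962], [0.4662, 0.2956]]
[[251, 146], [252, 183], [278, 162], [356, 161], [393, 186], [394, 146]] [[0.6007, 0.1724], [0.6029, 0.1439], [0.6222, 0.1612], [0.6809, 0.1664], [0.7113, 0.1499], [0.7088, 0.1807]]
```

View pics/w7.png

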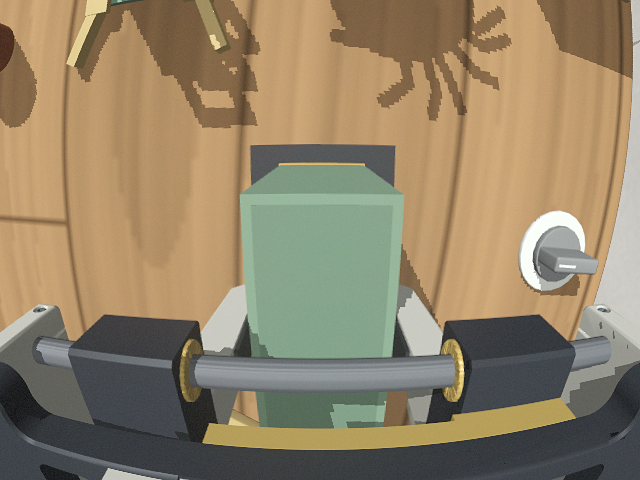

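The lid hangs over the tile, its front edge ((278..364,163)) parallel to and ~14 mm inside the tile edge ((251..394,146)), laterally centred.

Request:
move_arm --series '[{"x":0,"y":0,"z":5,"ax":-0.003,"ay":0.002,"az":0,"grip":45},{"x":0,"y":0,"z":5,"ax":0,"ay":0,"az":0,"grip":45},{"x":0,"y":0,"z":3,"ax":0,"ay":0,"az":0,"grip":45},{"x":0,"y":0,"z":2,"ax":0,"ay":0,"az":0,"grip":45},{"x":0,"y":0,"z":1,"ax":0,"ay":0,"az":0,"grip":45},{"x":0,"y":0,"z":0,"ax":0,"ay":0,"az":0,"grip":45},{"x":0,"y":0,"z":0,"ax":0,"ay":0,"az":0,"grip":45}]'

```text
clock: 14.12
tcp_pos: [0.66, 0.1065, 0.1081]
eef_rot: [[-0.076, 0.997, 0.001], [0.997, 0.076, -0.0], [-0.0, 0.001, -1.0]]
force: [-0.5, 0.8, -1.8]
opening: 0.0579
gripper_force: 45.0
```

Request:
move_arm --series '[{"x":0,"y":0,"z":0.7,"ax":0,"ay":0,"az":0,"grip":45},{"x":0,"y":0,"z":0.7,"ax":0,"ay":0,"az":0,"grip":45},{"x":0,"y":0,"z":0,"ax":0,"ay":0,"az":0,"grip":45}]'

```text
clock: 14.37
tcp_pos: [0.6601, 0.1066, 0.1067]
eef_rot: [[-0.076, 0.997, 0.001], [0.997, 0.076, -0.0], [-0.0, 0.001, -1.0]]
force: [0.4, 0.3, -1.2]
opening: 0.0577
gripper_force: 45.0
```

Request:
move_arm --series '[{"x":0,"y":0,"z":0.5,"ax":0,"ay":0,"az":0,"grip":45},{"x":0,"y":0,"z":0.5,"ax":0,"ay":0,"az":0,"grip":45},{"x":0,"y":0,"z":0,"ax":0,"ay":0,"az":0,"grip":45}]'

```text
clock: 14.62
tcp_pos: [0.6602, 0.1065, 0.1066]
eef_rot: [[-0.076, 0.997, 0.002], [0.997, 0.076, -0.0], [-0.001, 0.002, -1.0]]
force: [-2.0, -1.4, 8.0]
opening: 0.0577
gripper_force: 45.0
```

Request:
move_arm --series '[{"x":0,"y":0,"z":0,"ax":0,"ay":0,"az":0,"grip":66},{"x":0,"y":0,"z":0,"ax":0,"ay":0,"az":0,"grip":75},{"x":0,"y":0,"z":0,"ax":0,"ay":0,"az":0,"grip":80},{"x":0,"y":0,"z":0,"ax":0,"ay":0,"az":0,"grip":80},{"x":0,"y":0,"z":0,"ax":0,"ay":0,"az":0,"grip":80},{"x":0,"y":0,"z":-15,"ax":0,"ay":0,"az":0,"grip":80},{"x":0,"y":0,"z":-30,"ax":0,"ay":0,"az":0,"grip":80},{"x":0,"y":0,"z":-35,"ax":0,"ay":0,"az":0,"grip":80},{"x":0,"y":0,"z":-40,"ax":0,"ay":0,"az":0,"grip":80},{"x":0,"y":0,"z":-40,"ax":0,"ay":0,"az":0,"grip":80},{"x":0,"y":0,"z":-20,"ax":0,"ay":0,"az":0,"grip":80},{"x":0,"y":0,"z":0,"ax":0,"ay":0,"az":0,"grip":80}]'

```text
clock: 15.62
tcp_pos: [0.6618, 0.1074, 0.2913]
eef_rot: [[-0.076, 0.997, 0.009], [0.997, 0.076, 0.002], [0.001, 0.009, -1.0]]
force: [0.8, 0.0, -1.2]
opening: 0.0796
gripper_force: 0.0
```

```bash
python3 plan.py  .506 .27 .29 91.8 8; python3 - <<'E'
from h import *
w=cam('wrist'); hsv=cv2.cvtColor(w['image'],cv2.COLOR_RGB2HSV)
g=((hsv[:,:,0]>55)&(hsv[:,:,0]<95)&(hsv[:,:,1]>35)).astype(np.uint8)
ct=max(cv2.findContours(g,0,1)[0],key=cv2.contourArea)
W=np.array([plane(w,u,v,.137)[:2] for u,v in ct[:,0]])*1000
print(cv2.contourArea(ct),cv2.minAreaRect(W.astype(np.float32)))
E
```

```text
at [0.6618 0.1074 0.2913] psi 94.36 F [ 0.8  0.  -1.2] open 79.6 gf 0.0 t 15.6167
8 rows: xyz [ 21.4 -18.3   0.1] a [ 0.0012 -0.0001  0.0056]
9349.5 ((644.2830200195312, 205.60784912109375), (58.71715545654297, 117.49158477783203), 4.469225883483887)
```

```bash
python3 - <<'E'
from h import *
w=cam('wrist'); t=cam('top'); s=cam('scene')
o=np.zeros((600,800,3),np.uint8); o[:300,:400]=cv2.resize(w['image'],(400,300))[:,:,::-1]
o[300:,:400]=cv2.resize(t['image'][160:280,180:340],(400,300),interpolation=2)[:,:,::-1]
o[:,400:]=cv2.resize(s['image'][230:440,240:380],(400,600),interpolation=2)[:,:,::-1]; cv2.imwrite('pics/m8.png',o)
E
```

```text
(no output)
```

View pics/m8.png

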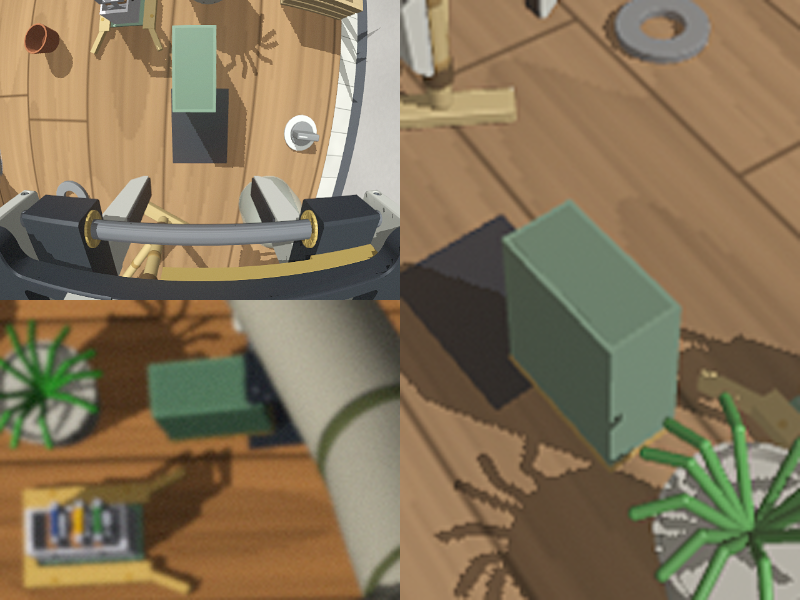

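The lid has been knocked ~10 cm toward the pot (still upright, half off the tile); the tin is home with three tools (blue, yellow, green bars). I'll regrasp the lid and put it back.

```bash
python3 plan.py  .6443 .2054 .25 94.4 5 .6443 .2054 .107 94.4 6
```

```text
at [0.6591 0.1062 0.2841] psi 94.37 F [-0.4  0.6 -0.6] open 80.3 gf 0.0 t 15.8167
5 rows: xyz [20.  -1.4  6.8] a [-0.0002  0.0002 -0.0001]
6 rows: xyz [ 0.   0.  23.8] a [0. 0. 0.]
```

Request:
move_arm --series '[{"x":20,"y":-1.4,"z":6.8,"ax":0,"ay":0,"az":0,"grip":85},{"x":20,"y":-1.4,"z":6.8,"ax":0,"ay":0,"az":0,"grip":85},{"x":20,"y":-1.4,"z":6.8,"ax":0,"ay":0,"az":0,"grip":85},{"x":20,"y":-1.4,"z":6.8,"ax":0,"ay":0,"az":0,"grip":85},{"x":20,"y":-1.4,"z":6.8,"ax":0,"ay":0,"az":0,"grip":85},{"x":0,"y":0,"z":30,"ax":0,"ay":0,"az":0,"grip":85},{"x":0,"y":0,"z":30,"ax":0,"ay":0,"az":0,"grip":85},{"x":0,"y":0,"z":30,"ax":0,"ay":0,"az":0,"grip":85},{"x":0,"y":0,"z":25,"ax":0,"ay":0,"az":0,"grip":85},{"x":0,"y":0,"z":20,"ax":0,"ay":0,"az":0,"grip":85},{"x":0,"y":0,"z":8,"ax":0,"ay":0,"az":0,"grip":85},{"x":0,"y":0,"z":0,"ax":0,"ay":0,"az":0,"grip":50},{"x":0,"y":0,"z":0,"ax":0,"ay":0,"az":0,"grip":50},{"x":0,"y":0,"z":0,"ax":0,"ay":0,"az":0,"grip":50},{"x":0,"y":0,"z":0,"ax":0,"ay":0,"az":0,"grip":50},{"x":0,"y":0,"z":0,"ax":0,"ay":0,"az":0,"grip":50},{"x":0,"y":0,"z":0,"ax":0,"ay":0,"az":0,"grip":50}]' --newtons 20

```text
clock: 17.23
tcp_pos: [0.6459, 0.2059, 0.1099]
eef_rot: [[-0.076, 0.997, 0.003], [0.997, 0.076, 0.0], [0.0, 0.003, -1.0]]
force: [-0.6, -0.8, 4.6]
opening: 0.0577
gripper_force: 19.9
```

```bash
python3 plan.py  .6605 .1045 .1161 94.4 6;python3 - <<'E'
from h import *
w=cam('wrist')
m=(w['image'].max(2)<95)&(w['image'][:,:,2]>=w['image'][:,:,0]); m[280:]=0
E
```

```text
at [0.6459 0.2059 0.1099] psi 94.37 F [-0.6 -0.8  4.6] open 57.7 gf 19.9 t 17.2333
6 rows: xyz [-17.    1.1  -1. ] a [ 0.0005 -0.     -0.0001]
```

Request:
move_arm --series '[{"x":0,"y":0,"z":-5,"ax":0,"ay":0,"az":0,"grip":45},{"x":0,"y":0,"z":-5,"ax":0,"ay":0,"az":0,"grip":45},{"x":-17,"y":1,"z":0,"ax":0,"ay":0,"az":0,"grip":45},{"x":-17,"y":1,"z":0,"ax":0,"ay":0,"az":0,"grip":45},{"x":-17,"y":1,"z":0,"ax":0,"ay":0,"az":0,"grip":45},{"x":-17,"y":1,"z":0,"ax":0,"ay":0,"az":0,"grip":45},{"x":-17,"y":1,"z":0,"ax":0,"ay":0,"az":0,"grip":45},{"x":-17,"y":1,"z":0,"ax":0,"ay":0,"az":0,"grip":45},{"x":0,"y":0,"z":0,"ax":0,"ay":0,"az":0,"grip":45},{"x":0,"y":0,"z":5,"ax":0,"ay":0,"az":0,"grip":45},{"x":0,"y":0,"z":0,"ax":0,"ay":0,"az":0,"grip":45},{"x":0,"y":0,"z":0,"ax":0,"ay":0,"az":0,"grip":45}]' --newtons 30

```text
clock: 18.28
tcp_pos: [0.6586, 0.1059, 0.1133]
eef_rot: [[-0.078, 0.997, 0.0], [0.997, 0.078, 0.0], [0.0, 0.0, -1.0]]
force: [0.1, -0.5, -1.2]
opening: 0.0579
gripper_force: 29.9
```

```bash
python3 plan.py; python3 - <<'E'
from h import *
w=cam('wrist'); save(w,'w9')
m=(w['image'].max(2)<95)&(w['image'][:,:,2]>=w['image'][:,:,0]); m[280:]=0
c=sorted(cv2.findContours(m.astype(np.uint8),0,1)[0],key=cv2.contourArea)[-1]
P=cv2.approxPolyDP(c,4,True)[:,0]; print(P.tolist(),[plane(w,*p,0).round(4)[:2].tolist() for p in P])
hsv=cv2.cvtColor(w['image'],cv2.COLOR_RGB2HSV)
print(w['image'][140:175,320].tolist())
E
```

```text
at [0.6586 0.1059 0.1133] psi 94.46 F [ 0.1 -0.5 -1.2] open 57.9 gf 29.9 t 18.2833
[[250, 146], [250, 180], [277, 158], [362, 158], [397, 183], [398, 146]] [[0.6009, 0.1721], [0.6022, 0.1469], [0.6214, 0.1643], [0.6832, 0.1691], [0.7111, 0.1531], [0.7089, 0.1806]]
[[191, 151, 107], [189, 152, 107], [190, 153, 108], [173, 141, 105], [92, 92, 91], [86, 89, 91], [90, 91, 92], [93, 94, 93], [85, 87, 88], [89, 90, 90], [91, 91, 93], [84, 85, 85], [95, 95, 93], [85, 86, 88], [89, 91, 92], [87, 90, 91], [84, 88, 89], [82, 86, 90], [78, 83, 88], [168, 142, 97], [211, 184, 105], [190, 175, 121], [121, 150, 131], [126, 152, 130], [127, 154, 132], [129, 156, 132], [124, 150, 128], [130, 155, 132], [129, 156, 132], [127, 154, 131], [124, 149, 127], [126, 154, 130], [126, 154, 130], [127, 153, 130], [128, 154, 131]]
```

Request:
move_arm --series '[{"x":-2,"y":1,"z":0,"ax":0,"ay":0,"az":0,"grip":45},{"x":-2,"y":1,"z":0,"ax":0,"ay":0,"az":0,"grip":45},{"x":0,"y":0,"z":2,"ax":0,"ay":0,"az":0,"grip":45},{"x":0,"y":0,"z":1,"ax":0,"ay":0,"az":0,"grip":45},{"x":0,"y":0,"z":0.5,"ax":0,"ay":0,"az":0,"grip":45},{"x":0,"y":0,"z":0,"ax":0,"ay":0,"az":0,"grip":45}]'

```text
clock: 18.83
tcp_pos: [0.6614, 0.1006, 0.11]
eef_rot: [[-0.076, 0.997, 0.001], [0.997, 0.076, -0.0], [-0.0, 0.001, -1.0]]
force: [-0.5, 0.2, -1.8]
opening: 0.0577
gripper_force: 29.9
```

Request:
move_arm --series '[{"x":0,"y":0,"z":0.5,"ax":0,"ay":0,"az":0,"grip":45},{"x":0,"y":0,"z":0,"ax":0,"ay":0,"az":0,"grip":45}]'

```text
clock: 19.0
tcp_pos: [0.6614, 0.1007, 0.1099]
eef_rot: [[-0.076, 0.997, 0.001], [0.997, 0.076, -0.0], [-0.0, 0.001, -1.0]]
force: [-0.4, -0.8, 2.3]
opening: 0.0578
gripper_force: 29.9
```

Request:
move_arm --series '[{"x":0,"y":0,"z":0,"ax":0,"ay":0,"az":0,"grip":62},{"x":0,"y":0,"z":0,"ax":0,"ay":0,"az":0,"grip":68},{"x":0,"y":0,"z":0,"ax":0,"ay":0,"az":0,"grip":76},{"x":0,"y":0,"z":0,"ax":0,"ay":0,"az":0,"grip":80},{"x":0,"y":0,"z":0,"ax":0,"ay":0,"az":0,"grip":80},{"x":0,"y":0,"z":-15,"ax":0,"ay":0,"az":0,"grip":80},{"x":0,"y":0,"z":-30,"ax":0,"ay":0,"az":0,"grip":80},{"x":0,"y":0,"z":-35,"ax":0,"ay":0,"az":0,"grip":80},{"x":0,"y":0,"z":-40,"ax":0,"ay":0,"az":0,"grip":80},{"x":0,"y":0,"z":-40,"ax":0,"ay":0,"az":0,"grip":80},{"x":0,"y":0,"z":-20,"ax":0,"ay":0,"az":0,"grip":80},{"x":0,"y":0,"z":0,"ax":0,"ay":0,"az":0,"grip":80}]'

```text
clock: 20.0
tcp_pos: [0.6633, 0.1015, 0.2954]
eef_rot: [[-0.076, 0.997, 0.009], [0.997, 0.076, 0.002], [0.001, 0.009, -1.0]]
force: [0.5, 1.1, 0.4]
opening: 0.0802
gripper_force: 0.0
```

```bash
python3 plan.py  .506 .28 .29 91.8 8; cat > lid.py <<'E'
from h import *
w=cam('wrist'); hsv=cv2.cvtColor(w['image'],cv2.COLOR_RGB2HSV)
g=((hsv[:,:,0]>55)&(hsv[:,:,0]<95)&(hsv[:,:,1]>35)).astype(np.uint8)
ct=max(cv2.findContours(g,0,1)[0],key=cv2.contourArea)
W=np.array([plane(w,u,v,.137)[:2] for u,v in ct[:,0]])*1000
print(cv2.contourArea(ct),cv2.minAreaRect(W.astype(np.float32)))
E
python3 lid.py
```

```text
at [0.6633 0.1015 0.2954] psi 94.36 F [0.5 1.1 0.4] open 80.2 gf 0.0 t 20.0
8 rows: xyz [ 23.4 -18.4   0.6] a [ 0.0012 -0.0001  0.0056]
8644.0 ((660.2232666015625, 102.81478881835938), (58.989681243896484, 122.01769256591797), 4.39833402633667)
```

Request:
move_arm --series '[{"x":23.4,"y":-18.4,"z":0.6,"ax":0,"ay":0,"az":0.0056,"grip":80},{"x":23.4,"y":-18.4,"z":0.6,"ax":0,"ay":0,"az":0.0056,"grip":80},{"x":23.4,"y":-18.4,"z":0.6,"ax":0,"ay":0,"az":0.0056,"grip":80},{"x":23.4,"y":-18.4,"z":0.6,"ax":0,"ay":0,"az":0.0056,"grip":80},{"x":23.4,"y":-18.4,"z":0.6,"ax":0,"ay":0,"az":0.0056,"grip":80},{"x":23.4,"y":-18.4,"z":0.6,"ax":0,"ay":0,"az":0.0056,"grip":80},{"x":23.4,"y":-18.4,"z":0.6,"ax":0,"ay":0,"az":0.0056,"grip":80},{"x":23.4,"y":-18.4,"z":0.6,"ax":0,"ay":0,"az":0.0056,"grip":80},{"x":0,"y":0,"z":0,"ax":0,"ay":0,"az":0,"grip":70},{"x":0,"y":0,"z":0,"ax":0,"ay":0,"az":0,"grip":70},{"x":0,"y":0,"z":0,"ax":0,"ay":0,"az":0,"grip":70}]'

```text
clock: 20.97
tcp_pos: [0.5037, 0.2784, 0.2835]
eef_rot: [[-0.032, 1.0, -0.0], [1.0, 0.032, -0.002], [-0.002, -0.0, -1.0]]
force: [-0.4, 0.1, -0.3]
opening: 0.0706
gripper_force: 0.0
```

```bash
python3 plan.py; python3 - <<'E'
from h import *
import pickle
w=cam('wrist'); pickle.dump(w,open('w10.pkl','wb')); cv2.imwrite('pics/w10.png',cv2.resize(w['image'][100:320,200:440,::-1],(654,600),interpolation=2))
E
```

```text
at [0.5037 0.2784 0.2835] psi 91.81 F [-0.4  0.1 -0.3] open 70.6 gf 0.0 t 20.9667
```

View pics/w10.png

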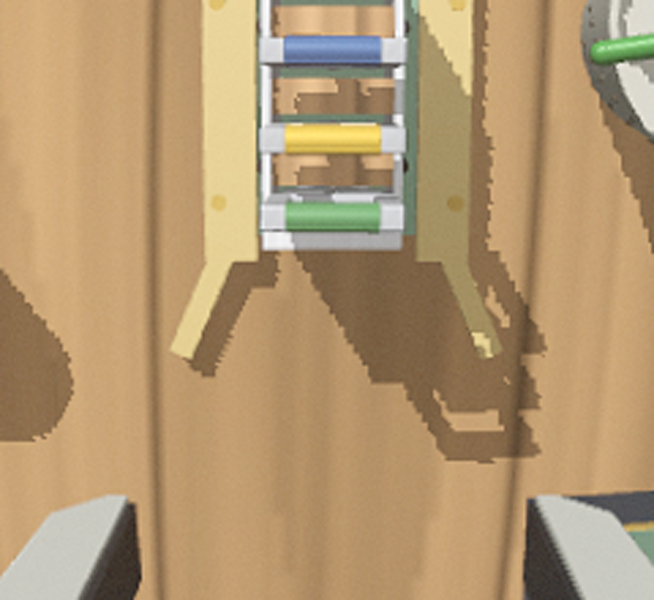

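Blue (spade), yellow (fork), green (scoop) bars at crop (333,50), (333,139), (332,216); D ends span x 261–406.

```bash
python3 - <<'E'
from h import *
import pickle
w=pickle.load(open('w10.pkl','rb'));k=600/220
for n,x,y in (('blue',333,50),('yel',333,139),('grn',332,216)): print(n,plane(w,200+x/k,100+y/k,.136))
print(plane(w,200+261/k,100+216/k,.136),plane(w,200+403/k,100+216/k,.136))
E
python3 plan.py .504 .317 .20 91.8 6
```

```text
blue [0.50123747 0.36932274 0.136     ]
yel [0.50207823 0.34251543 0.136     ]
grn [0.50251127 0.31915762 0.136     ]
[0.48104792 0.31857067 0.136     ] [0.52397265 0.31991313 0.136     ]
at [0.5042 0.278  0.2837] psi 91.74 F [0.2 0.5 1. ] open 70.5 gf 0.0 t 21.0167
6 rows: xyz [ 6.5  0.2 13.9] a [ 0.      0.0003 -0.0002]
```

```bash
cat > pegs.py <<'E'
import numpy as np
T=np.array([[.5120,-.1279],[.4720,-.1962],[.4343,-.2663],[.3951,-.3355]])
o=np.array([np.cos(np.radians(150.7)),np.sin(np.radians(150.7))]); l=np.array([-o[1],o[0]])
m=T.mean(0); k=np.array([1.5,.5,-.5,-1.5])
d=(T[0]-T[3]); d/=np.linalg.norm(d)
def eye(i,s): t=m+k[i-1]*.08*d+(s-85)*1e-3*np.cos(np.radians(40))*o; return np.array([*t,.205+s*1e-3*np.sin(np.radians(40))])
if __name__=='__main__':
    for i in (1,2,3,4): print(i,eye(i,120).round(4),eye(i,85).round(4),eye(i,38).round(4))
E
python3 pegs.py; python3 plan.py .5025 .319 .25 91.8 3 .5025 .319 .111 91.8 6 .5025 .319 .28 91.8 7 .4886 -.115 .28 150.7 14
```

```text
1 [ 0.4888 -0.1138  0.2821] [ 0.5122 -0.1269  0.2596] [ 0.5436 -0.1445  0.2294]
2 [ 0.4496 -0.1835  0.2821] [ 0.473  -0.1966  0.2596] [ 0.5044 -0.2142  0.2294]
3 [ 0.4103 -0.2532  0.2821] [ 0.4337 -0.2663  0.2596] [ 0.4651 -0.2839  0.2294]
4 [ 0.3711 -0.3229  0.2821] [ 0.3945 -0.336   0.2596] [ 0.4259 -0.3537  0.2294]
at [0.5042 0.278  0.2837] psi 91.74 F [0.2 0.5 1. ] open 70.5 gf 0.0 t 21.0167
3 rows: xyz [13.7 -0.1 11.2] a [ 0.      0.0005 -0.0004]
6 rows: xyz [ 0.   0.  23.2] a [0. 0. 0.]
7 rows: xyz [  0.    0.  -24.1] a [0. 0. 0.]
14 rows: xyz [-27.8 -16.7  -0. ] a [ 0.      0.     -0.0734]
```

Request:
move_arm --series '[{"x":13.7,"y":-1.3,"z":11.2,"ax":0,"ay":0,"az":0,"grip":70},{"x":13.7,"y":0,"z":11.2,"ax":0,"ay":0,"az":0,"grip":70},{"x":13.7,"y":0,"z":11.2,"ax":0,"ay":0,"az":0,"grip":70},{"x":0,"y":0,"z":28,"ax":0,"ay":0,"az":0,"grip":70},{"x":0,"y":0,"z":28,"ax":0,"ay":0,"az":0,"grip":70},{"x":0,"y":0,"z":28,"ax":0,"ay":0,"az":0,"grip":70},{"x":0,"y":0,"z":25,"ax":0,"ay":0,"az":0,"grip":70},{"x":0,"y":0,"z":20,"ax":0,"ay":0,"az":0,"grip":70},{"x":0,"y":0,"z":10,"ax":0,"ay":0,"az":0,"grip":70},{"x":0,"y":0,"z":0,"ax":0,"ay":0,"az":0,"grip":70},{"x":0,"y":0,"z":0,"ax":0,"ay":0,"az":0,"grip":38},{"x":0,"y":0,"z":0,"ax":0,"ay":0,"az":0,"grip":38},{"x":0,"y":0,"z":0,"ax":0,"ay":0,"az":0,"grip":38},{"x":0,"y":0,"z":0,"ax":0,"ay":0,"az":0,"grip":38},{"x":0,"y":0,"z":0,"ax":0,"ay":0,"az":0,"grip":38},{"x":0,"y":0,"z":0,"ax":0,"ay":0,"az":0,"grip":38}]' --newtons 20

```text
clock: 22.35
tcp_pos: [0.5018, 0.3205, 0.1129]
eef_rot: [[-0.031, 1.0, 0.003], [1.0, 0.031, 0.001], [0.0, 0.003, -1.0]]
force: [0.5, -1.3, 5.3]
opening: 0.0435
gripper_force: 20.0
```

Request:
move_arm --series '[{"x":0,"y":0,"z":-10,"ax":0,"ay":0,"az":0,"grip":38},{"x":0,"y":0,"z":-20,"ax":0,"ay":0,"az":0,"grip":38},{"x":0,"y":0,"z":-30,"ax":0,"ay":0,"az":0,"grip":38},{"x":0,"y":0,"z":-30,"ax":0,"ay":0,"az":0,"grip":38},{"x":0,"y":0,"z":-30,"ax":0,"ay":0,"az":0,"grip":38},{"x":0,"y":0,"z":-30,"ax":0,"ay":0,"az":0,"grip":38},{"x":0,"y":0,"z":-18,"ax":0,"ay":0,"az":0,"grip":38},{"x":0,"y":0,"z":0,"ax":0,"ay":0,"az":0,"grip":38}]'

```text
clock: 23.02
tcp_pos: [0.5021, 0.3215, 0.2849]
eef_rot: [[-0.032, 0.999, 0.007], [0.999, 0.032, 0.004], [0.003, 0.007, -1.0]]
force: [0.7, -0.3, 0.3]
opening: 0.0435
gripper_force: 20.0
```

```bash
python3 plan.py .4888 -.1138 .283 150.7 15
```

```text
at [0.5021 0.3215 0.2849] psi 91.81 F [ 0.7 -0.3  0.3] open 43.5 gf 20.0 t 23.0167
15 rows: xyz [-26.  -15.6   0. ] a [ 0.0005  0.     -0.0685]
```

Request:
move_arm --series '[{"x":-26,"y":-15.6,"z":0,"ax":0,"ay":0,"az":-0.0685,"grip":38},{"x":-26,"y":-15.6,"z":0,"ax":0,"ay":0,"az":-0.0685,"grip":38},{"x":-26,"y":-15.6,"z":0,"ax":0,"ay":0,"az":-0.0685,"grip":38},{"x":-26,"y":-15.6,"z":0,"ax":0,"ay":0,"az":-0.0685,"grip":38},{"x":-26,"y":-15.6,"z":0,"ax":0,"ay":0,"az":-0.0685,"grip":38},{"x":-26,"y":-15.6,"z":0,"ax":0,"ay":0,"az":-0.0685,"grip":38},{"x":-26,"y":-15.6,"z":0,"ax":0,"ay":0,"az":-0.0685,"grip":38},{"x":-26,"y":-15.6,"z":0,"ax":0,"ay":0,"az":-0.0685,"grip":38},{"x":-26,"y":-15.6,"z":0,"ax":0,"ay":0,"az":-0.0685,"grip":38},{"x":-26,"y":-15.6,"z":0,"ax":0,"ay":0,"az":-0.0685,"grip":38},{"x":-26,"y":-15.6,"z":0,"ax":0,"ay":0,"az":-0.0685,"grip":38},{"x":-26,"y":-15.6,"z":0,"ax":0,"ay":0,"az":-0.0685,"grip":38},{"x":-26,"y":-15.6,"z":0,"ax":0,"ay":0,"az":-0.0685,"grip":38},{"x":-26,"y":-15.6,"z":0,"ax":0,"ay":0,"az":-0.0685,"grip":38},{"x":-26,"y":-15.6,"z":0,"ax":0,"ay":0,"az":-0.0685,"grip":38},{"x":0,"y":0,"z":0,"ax":0,"ay":0,"az":0,"grip":38},{"x":0,"y":0,"z":0,"ax":0,"ay":0,"az":0,"grip":38},{"x":0,"y":0,"z":0,"ax":0,"ay":0,"az":0,"grip":38}]'

```text
clock: 24.52
tcp_pos: [0.4876, -0.1141, 0.2797]
eef_rot: [[-0.872, 0.49, -0.0], [0.49, 0.872, 0.0], [0.0, 0.0, -1.0]]
force: [0.5, 0.0, -0.6]
opening: 0.0438
gripper_force: 20.0
```

```bash
python3 plan.py .5122 -.1269 .2596 150.7 6 .5436 -.1445 .2294 150.7 8; python3 - <<'E'
from h import *; from pegs import eye
w=cam('wrist'); im=w['image'].copy(); s=cam('scene'); ims=s['image'].copy()
tp=cam('top')
for i in (1,2,3,4):
  for sx in (20,85):
    p=proj(s,eye(i,sx)); cv2.circle(ims,(int(p[0]),int(p[1])),1,(255,0,0),-1)
    p=proj(w,eye(i,sx)); cv2.circle(im,(int(p[0]),int(p[1])),3,(255,0,0),1)
o=np.zeros((480,800,3),np.uint8); o[:,:500]=cv2.resize(im,(500,480))[:,:,::-1]; o[:,500:]=cv2.resize(ims[70:230,220:320],(300,480),interpolation=2)[:,:,::-1]
cv2.imwrite('pics/w11.png',o)
E
```

```text
at [ 0.4876 -0.1141  0.2797] psi 150.64 F [ 0.5  0.  -0.6] open 43.8 gf 20.0 t 24.5167
6 rows: xyz [-4.6  0.1  3.4] a [ 0.0001 -0.     -0.0002]
8 rows: xyz [-4.5  0.   3.8] a [0. 0. 0.]
```

View pics/w11.png

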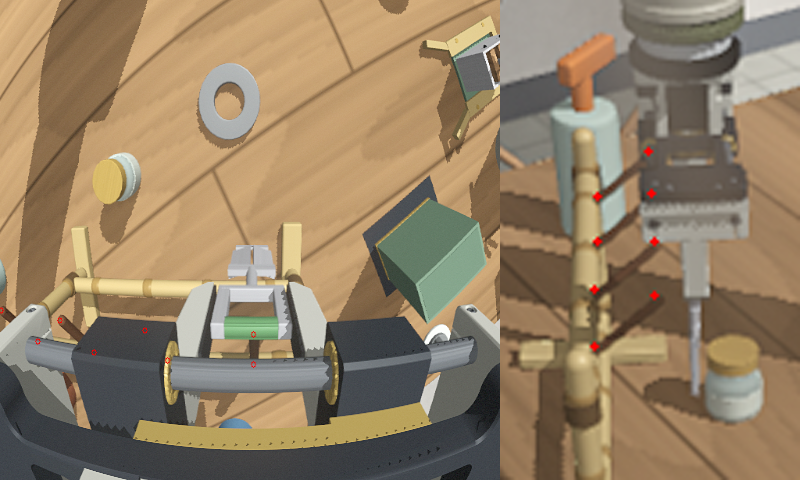

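Projected peg points (red) lie on the real pegs in the scene crop (peg 1 root (594,346) to tip (655,296)); the scoop hangs upright in line with peg 1.

Request:
move_arm --series '[{"x":-4.6,"y":0.1,"z":3.0,"ax":0,"ay":0,"az":0,"grip":38},{"x":-4.6,"y":0.1,"z":3.0,"ax":0,"ay":0,"az":0,"grip":38},{"x":-4.6,"y":0.1,"z":3.4,"ax":0,"ay":0,"az":0,"grip":38},{"x":-4.6,"y":0.1,"z":3.4,"ax":0,"ay":0,"az":0,"grip":38},{"x":-4.6,"y":0.1,"z":3.4,"ax":0,"ay":0,"az":0,"grip":38},{"x":-4.6,"y":0.1,"z":3.4,"ax":0,"ay":0,"az":0,"grip":38},{"x":-4.5,"y":0,"z":3.8,"ax":0,"ay":0,"az":0,"grip":38},{"x":-4.5,"y":0,"z":3.8,"ax":0,"ay":0,"az":0,"grip":38},{"x":-4.5,"y":0,"z":3.8,"ax":0,"ay":0,"az":0,"grip":38},{"x":-4.5,"y":0,"z":3.8,"ax":0,"ay":0,"az":0,"grip":38},{"x":0,"y":0,"z":0,"ax":0,"ay":0,"az":0,"grip":38},{"x":0,"y":0,"z":0,"ax":0,"ay":0,"az":0,"grip":38}]'

```text
clock: 25.67
tcp_pos: [0.5284, -0.1366, 0.245]
eef_rot: [[-0.872, 0.49, 0.001], [0.49, 0.872, 0.0], [-0.0, 0.0, -1.0]]
force: [0.4, 0.2, -0.6]
opening: 0.044
gripper_force: 20.0
```

Request:
move_arm --series '[{"x":-4.5,"y":0,"z":3.8,"ax":0,"ay":0,"az":0,"grip":38},{"x":-4.5,"y":0,"z":3.8,"ax":0,"ay":0,"az":0,"grip":38},{"x":-4.5,"y":0,"z":3.8,"ax":0,"ay":0,"az":0,"grip":38},{"x":-4.5,"y":0,"z":3.8,"ax":0,"ay":0,"az":0,"grip":38},{"x":0,"y":0,"z":2,"ax":0,"ay":0,"az":0,"grip":38},{"x":0,"y":0,"z":2,"ax":0,"ay":0,"az":0,"grip":38},{"x":0,"y":0,"z":0,"ax":0,"ay":0,"az":0,"grip":38}]'

```text
clock: 26.25
tcp_pos: [0.5438, -0.1453, 0.2256]
eef_rot: [[-0.872, 0.49, 0.0], [0.49, 0.872, 0.0], [-0.0, 0.0, -1.0]]
force: [0.1, -0.2, 0.2]
opening: 0.0441
gripper_force: 20.0
```

```bash
python3 plan.py; python3 - <<'E'
from h import *
w=cam('wrist'); im=w['image']; s=cam('scene'); ims=s['image']
o=np.zeros((480,800,3),np.uint8); o[:,:500]=cv2.resize(im[150:400,190:450],(500,480),interpolation=2)[:,:,::-1]; o[:,500:]=cv2.resize(ims[90:250,230:330],(300,480),interpolation=2)[:,:,::-1]
cv2.imwrite('pics/w12.png',o)
E
```

```text
at [ 0.5438 -0.1453  0.2256] psi 150.68 F [ 0.1 -0.2  0.2] open 44.1 gf 20.0 t 26.25
```

View pics/w12.png

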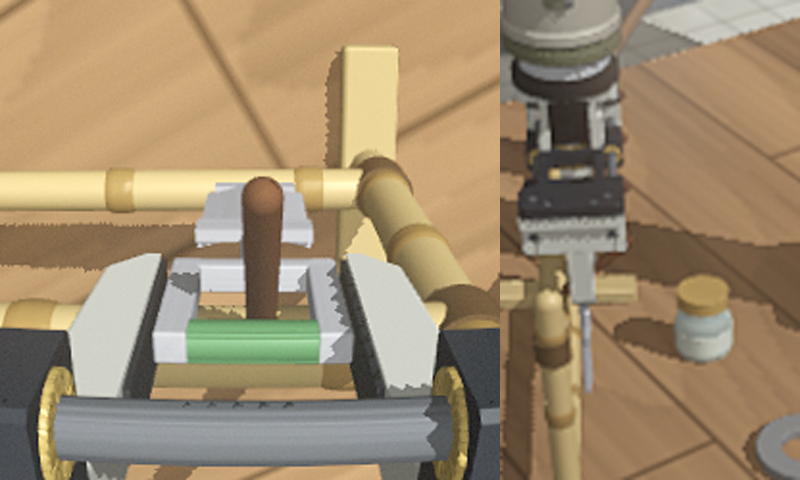

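The peg (260,190) passes through the scoop's D opening, centred. Lower and release.

Request:
move_arm --series '[{"x":0,"y":0,"z":2,"ax":0,"ay":0,"az":0,"grip":38},{"x":0,"y":0,"z":2,"ax":0,"ay":0,"az":0,"grip":38},{"x":0,"y":0,"z":1,"ax":0,"ay":0,"az":0,"grip":38},{"x":0,"y":0,"z":0,"ax":0,"ay":0,"az":0,"grip":38},{"x":0,"y":0,"z":0,"ax":0,"ay":0,"az":0,"grip":38}]'

```text
clock: 26.77
tcp_pos: [0.544, -0.1454, 0.2211]
eef_rot: [[-0.872, 0.49, 0.001], [0.49, 0.872, -0.0], [-0.001, 0.0, -1.0]]
force: [-0.0, 0.5, -1.0]
opening: 0.0438
gripper_force: 20.0
```

Request:
move_arm --series '[{"x":0,"y":0,"z":0,"ax":0,"ay":0,"az":0,"grip":47},{"x":0,"y":0,"z":0,"ax":0,"ay":0,"az":0,"grip":52},{"x":0,"y":0,"z":0,"ax":0,"ay":0,"az":0,"grip":56},{"x":0,"y":0,"z":0,"ax":0,"ay":0,"az":0,"grip":56},{"x":0,"y":0,"z":0,"ax":0,"ay":0,"az":0,"grip":56},{"x":0,"y":0,"z":-10,"ax":0,"ay":0,"az":0,"grip":56},{"x":0,"y":0,"z":-20,"ax":0,"ay":0,"az":0,"grip":56},{"x":0,"y":0,"z":-25,"ax":0,"ay":0,"az":0,"grip":56},{"x":0,"y":0,"z":-25,"ax":0,"ay":0,"az":0,"grip":56},{"x":0,"y":0,"z":-10,"ax":0,"ay":0,"az":0,"grip":56},{"x":0,"y":0,"z":0,"ax":0,"ay":0,"az":0,"grip":56}]'

```text
clock: 27.68
tcp_pos: [0.5452, -0.1454, 0.314]
eef_rot: [[-0.872, 0.49, 0.006], [0.49, 0.872, -0.002], [-0.006, 0.001, -1.0]]
force: [-0.4, -0.6, -0.5]
opening: 0.056
gripper_force: 0.0
```

```bash
python3 plan.py .5021 .3425 .25 91.8 15  .5021 .3435 .112 91.8 6; python3 - <<'E'
from h import *
w=cam('wrist'); im=w['image']; s=cam('scene'); ims=s['image']
o=np.zeros((480,800,3),np.uint8); o[:,:500]=cv2.resize(im[150:400,190:450],(500,480),interpolation=2)[:,:,::-1]; o[:,500:]=cv2.resize(ims[90:250,230:330],(300,480),interpolation=2)[:,:,::-1]
cv2.imwrite('pics/w13.png',o)
E
```

```text
at [ 0.5452 -0.1454  0.314 ] psi 150.67 F [-0.4 -0.6 -0.5] open 56.0 gf 0.0 t 27.6833
15 rows: xyz [30.1 16.1  4.2] a [0.0003 0.0003 0.0685]
6 rows: xyz [ 0.2  0.  23. ] a [0. 0. 0.]
```

```bash
cat > bars.py <<'E'
from h import *
# centroid of coloured grip bars in the wrist view (cast at z) and the scene view
H={'blue':(105,125,90),'yel':(22,32,150),'grn':(55,75,90)}
def find(c,col,roi,mn=15):
    h=cv2.cvtColor(c['image'],cv2.COLOR_RGB2HSV); lo,hi,s=H[col]
    m=((h[:,:,0]>=lo)&(h[:,:,0]<=hi)&(h[:,:,1]>=s)&(h[:,:,2]>40)).astype(np.uint8); x0,y0,x1,y1=roi; k=np.zeros_like(m); k[y0:y1,x0:x1]=m[y0:y1,x0:x1]
    n,_,st,ce=cv2.connectedComponentsWithStats(k); return [(st[i,4],ce[i].round(1).tolist(),st[i,:4].tolist()) for i in range(1,n) if st[i,4]>=mn]
E
python3 - <<'E'
from bars import *
w=cam('wrist'); s=cam('scene'); t=cam('top')
for col in H: print(col,'w',find(w,col,(100,0,560,400)),'s',find(s,col,(230,80,330,260),4))
E
```

```text
blue w [] s []
yel w [] s []
grn w [] s []
```

Request:
move_arm --series '[{"x":30.1,"y":16.1,"z":4.2,"ax":0,"ay":0,"az":0.0685,"grip":56},{"x":30.1,"y":16.1,"z":4.2,"ax":0,"ay":0,"az":0.0685,"grip":56},{"x":30.1,"y":16.1,"z":4.2,"ax":0,"ay":0,"az":0.0685,"grip":56},{"x":30.1,"y":16.1,"z":4.2,"ax":0,"ay":0,"az":0.0685,"grip":56},{"x":30.1,"y":16.1,"z":4.2,"ax":0,"ay":0,"az":0.0685,"grip":56},{"x":30.1,"y":16.1,"z":4.2,"ax":0,"ay":0,"az":0.0685,"grip":70},{"x":30.1,"y":16.1,"z":4.2,"ax":0,"ay":0,"az":0.0685,"grip":70},{"x":30.1,"y":16.1,"z":4.2,"ax":0,"ay":0,"az":0.0685,"grip":70},{"x":30.1,"y":16.1,"z":4.2,"ax":0,"ay":0,"az":0.0685,"grip":70},{"x":30.1,"y":16.1,"z":4.2,"ax":0,"ay":0,"az":0.0685,"grip":70},{"x":30.1,"y":16.1,"z":4.2,"ax":0,"ay":0,"az":0.0685,"grip":70},{"x":30.1,"y":16.1,"z":4.2,"ax":0,"ay":0,"az":0.0685,"grip":70},{"x":30.1,"y":16.1,"z":4.2,"ax":0,"ay":0,"az":0.0685,"grip":70},{"x":30.1,"y":16.1,"z":4.2,"ax":0,"ay":0,"az":0.0685,"grip":70},{"x":30.1,"y":16.1,"z":4.2,"ax":0,"ay":0,"az":0.0685,"grip":70},{"x":0,"y":0,"z":0,"ax":0,"ay":0,"az":0,"grip":70},{"x":0,"y":0,"z":0,"ax":0,"ay":0,"az":0,"grip":70}]'

```text
clock: 29.35
tcp_pos: [0.5, 0.3442, 0.246]
eef_rot: [[-0.035, 0.999, -0.002], [0.999, 0.035, -0.001], [-0.001, -0.002, -1.0]]
force: [0.2, -0.5, -0.1]
opening: 0.07
gripper_force: 0.0
```

```bash
python3 plan.py .5021 .3435 .112 91.8 6; python3 - <<'E'
from bars import *
import pickle
o=pickle.load(open('w10.pkl','rb')); h=cv2.cvtColor(o['image'],cv2.COLOR_RGB2HSV); print(h[118,322],h[151,322],h[179,322])
w=cam('wrist'); s=cam('scene'); t=cam('top')
H.update(grn=(50,85,70))
for col in H: print(col,'w',find(w,col,(100,0,560,400)),'s',find(s,col,(230,80,340,260),4),'t',find(t,col,(370,170,530,300),3))
from pegs import eye
e=eye(1,25); e[2]+=.01; print(proj(s,e),proj(t,e)); u,v=map(int,proj(s,e)); hs=cv2.cvtColor(s['image'],cv2.COLOR_RGB2HSV); print(hs[v-3:v+4:2,u-8:u+9:2].tolist())
pickle.dump((w,s,t),open('v14.pkl','wb'))
E
```

```text
at [0.5    0.3442 0.246 ] psi 92.0 F [ 0.2 -0.5 -0.1] open 70.0 gf 0.0 t 29.35
6 rows: xyz [-0.1  0.4 22.3] a [-0.0003  0.0002  0.0006]
[110  96 186] [ 24 145 240] [ 57  73 192]
blue w [(np.int32(336), [324.6, 205.9], [306, 200, 38, 12])] s [] t []
yel w [(np.int32(76), [323.7, 234.8], [306, 234, 37, 4]), (np.int32(157), [323.9, 243.3], [306, 241, 37, 5])] s [] t []
grn w [(np.int32(6787), [502.4, 187.3], [428, 100, 132, 172])] s [(np.int32(18), [251.2, 180.8], [250, 178, 4, 6])] t [(np.int32(29), [400.6, 216.7], [396, 214, 10, 6])]
(np.float64(252.59393563204853), np.float64(180.3532346414551)) (np.float64(400.044704465421), np.float64(217.66997473351057))
[[[20, 103, 129], [20, 95, 178], [21, 94, 203], [110, 25, 153], [65, 11, 143], [18, 117, 113], [18, 110, 79], [15, 109, 101], [15, 108, 92]], [[20, 102, 132], [21, 100, 163], [20, 99, 183], [58, 90, 105], [58, 89, 141], [6, 24, 149], [19, 108, 99], [14, 112, 96], [12, 123, 95]], [[20, 100, 135], [20, 99, 154], [18, 104, 115], [57, 81, 107], [56, 86, 143], [133, 14, 162], [15, 124, 82], [12, 126, 97], [11, 126, 87]], [[20, 102, 132], [20, 102, 117], [20, 109, 115], [55, 89, 106], [57, 80, 150], [7, 103, 87], [12, 129, 97], [14, 115, 95], [20, 102, 115]]]
```

Numeric check: scoop's green bar is at the predicted hung place on peg 1 in both views. Next, fork.

Request:
move_arm --series '[{"x":-1,"y":2,"z":24,"ax":0,"ay":0,"az":0.003,"grip":70},{"x":0,"y":0,"z":28,"ax":0,"ay":0,"az":0,"grip":70},{"x":0,"y":0,"z":28,"ax":0,"ay":0,"az":0,"grip":70},{"x":0,"y":0,"z":28,"ax":0,"ay":0,"az":0,"grip":70},{"x":0,"y":0,"z":18,"ax":0,"ay":0,"az":0,"grip":70},{"x":0,"y":0,"z":8,"ax":0,"ay":0,"az":0,"grip":70},{"x":0,"y":0,"z":0,"ax":0,"ay":0,"az":0,"grip":70},{"x":0,"y":0,"z":0,"ax":0,"ay":0,"az":0,"grip":38},{"x":0,"y":0,"z":0,"ax":0,"ay":0,"az":0,"grip":38},{"x":0,"y":0,"z":0,"ax":0,"ay":0,"az":0,"grip":38},{"x":0,"y":0,"z":0,"ax":0,"ay":0,"az":0,"grip":38},{"x":0,"y":0,"z":0,"ax":0,"ay":0,"az":0,"grip":38},{"x":0,"y":0,"z":0,"ax":0,"ay":0,"az":0,"grip":38}]' --newtons 20

```text
clock: 30.58
tcp_pos: [0.5034, 0.3421, 0.1149]
eef_rot: [[-0.028, 1.0, 0.002], [1.0, 0.028, 0.001], [0.001, 0.002, -1.0]]
force: [-0.5, 0.4, 5.8]
opening: 0.0436
gripper_force: 20.0
```

```bash
python3 plan.py
```

```text
at [0.5034 0.3421 0.1149] psi 91.63 F [-0.5  0.4  5.8] open 43.6 gf 20.0 t 30.5833
```

Request:
move_arm --series '[{"x":0,"y":0,"z":-10,"ax":0,"ay":0,"az":0,"grip":38},{"x":0,"y":0,"z":-20,"ax":0,"ay":0,"az":0,"grip":38},{"x":0,"y":0,"z":-30,"ax":0,"ay":0,"az":0,"grip":38},{"x":0,"y":0,"z":-30,"ax":0,"ay":0,"az":0,"grip":38},{"x":0,"y":0,"z":-30,"ax":0,"ay":0,"az":0,"grip":38},{"x":0,"y":0,"z":-30,"ax":0,"ay":0,"az":0,"grip":38},{"x":0,"y":0,"z":-20,"ax":0,"ay":0,"az":0,"grip":38},{"x":0,"y":0,"z":0,"ax":0,"ay":0,"az":0,"grip":38}]'

```text
clock: 31.25
tcp_pos: [0.5039, 0.343, 0.2892]
eef_rot: [[-0.029, 1.0, 0.007], [1.0, 0.028, 0.004], [0.004, 0.007, -1.0]]
force: [0.7, 1.0, -0.3]
opening: 0.0436
gripper_force: 20.0
```

```bash
python3 plan.py .4496 -.1835 .289 150.7 18
```

```text
at [0.5039 0.343  0.2892] psi 91.63 F [ 0.7  1.  -0.3] open 43.6 gf 20.0 t 31.25
18 rows: xyz [-25.1 -17.8  -0.1] a [ 0.0004  0.     -0.0573]
```

Request:
move_arm --series '[{"x":-25.1,"y":-17.8,"z":0,"ax":0,"ay":0,"az":-0.0573,"grip":38},{"x":-25.1,"y":-17.8,"z":0,"ax":0,"ay":0,"az":-0.0573,"grip":38},{"x":-25.1,"y":-17.8,"z":0,"ax":0,"ay":0,"az":-0.0573,"grip":38},{"x":-25.1,"y":-17.8,"z":0,"ax":0,"ay":0,"az":-0.0573,"grip":38},{"x":-25.1,"y":-17.8,"z":0,"ax":0,"ay":0,"az":-0.0573,"grip":38},{"x":-25.1,"y":-17.8,"z":0,"ax":0,"ay":0,"az":-0.0573,"grip":38},{"x":-25.1,"y":-17.8,"z":0,"ax":0,"ay":0,"az":-0.0573,"grip":38},{"x":-25.1,"y":-17.8,"z":0,"ax":0,"ay":0,"az":-0.0573,"grip":38},{"x":-25.1,"y":-17.8,"z":0,"ax":0,"ay":0,"az":-0.0573,"grip":38},{"x":-25.1,"y":-17.8,"z":0,"ax":0,"ay":0,"az":-0.0573,"grip":38},{"x":-25.1,"y":-17.8,"z":0,"ax":0,"ay":0,"az":-0.0573,"grip":38},{"x":-25.1,"y":-17.8,"z":0,"ax":0,"ay":0,"az":-0.0573,"grip":38},{"x":-25.1,"y":-17.8,"z":0,"ax":0,"ay":0,"az":-0.0573,"grip":38},{"x":-25.1,"y":-17.8,"z":0,"ax":0,"ay":0,"az":-0.0573,"grip":38},{"x":-25.1,"y":-17.8,"z":0,"ax":0,"ay":0,"az":-0.0573,"grip":38},{"x":-25.1,"y":-17.8,"z":0,"ax":0,"ay":0,"az":-0.0573,"grip":38},{"x":-25.1,"y":-17.8,"z":0,"ax":0,"ay":0,"az":-0.0573,"grip":38},{"x":-25.1,"y":-17.8,"z":0,"ax":0,"ay":0,"az":-0.0573,"grip":38},{"x":0,"y":0,"z":0,"ax":0,"ay":0,"az":0,"grip":38},{"x":0,"y":0,"z":0,"ax":0,"ay":0,"az":0,"grip":38}]'

```text
clock: 32.92
tcp_pos: [0.4489, -0.1864, 0.2833]
eef_rot: [[-0.871, 0.492, -0.0], [0.492, 0.871, 0.001], [0.0, 0.0, -1.0]]
force: [1.1, -0.3, -0.6]
opening: 0.0439
gripper_force: 20.0
```

```bash
python3 plan.py .473 -.1966 .2616 150.7 6 .5044 -.2142 .2314 150.7 8
```

```text
at [ 0.4489 -0.1864  0.2833] psi 150.55 F [ 1.1 -0.3 -0.6] open 43.9 gf 20.0 t 32.9167
6 rows: xyz [-4.3  0.5  3.6] a [ 0.0001 -0.0001 -0.0004]
8 rows: xyz [-4.5  0.   3.8] a [0. 0. 0.]
```

Request:
move_arm --series '[{"x":-4.3,"y":1,"z":3.2,"ax":0,"ay":0,"az":0,"grip":38},{"x":-4.3,"y":1,"z":3.2,"ax":0,"ay":0,"az":0,"grip":38},{"x":-4.3,"y":1,"z":3.6,"ax":0,"ay":0,"az":0,"grip":38},{"x":-4.3,"y":0,"z":3.6,"ax":0,"ay":0,"az":0,"grip":38},{"x":-4.3,"y":0,"z":3.6,"ax":0,"ay":0,"az":0,"grip":38},{"x":-4.3,"y":0,"z":3.6,"ax":0,"ay":0,"az":0,"grip":38},{"x":-4.5,"y":0,"z":3.8,"ax":0,"ay":0,"az":0,"grip":38},{"x":-4.5,"y":0,"z":3.8,"ax":0,"ay":0,"az":0,"grip":38},{"x":-4.5,"y":0,"z":3.8,"ax":0,"ay":0,"az":0,"grip":38},{"x":-4.5,"y":0,"z":3.8,"ax":0,"ay":0,"az":0,"grip":38},{"x":0,"y":0,"z":0,"ax":0,"ay":0,"az":0,"grip":38}]'

```text
clock: 33.83
tcp_pos: [0.4895, -0.2045, 0.2472]
eef_rot: [[-0.872, 0.489, 0.001], [0.489, 0.872, 0.0], [-0.0, 0.0, -1.0]]
force: [-0.3, 0.5, -0.3]
opening: 0.0439
gripper_force: 20.0
```

Request:
move_arm --series '[{"x":-4.5,"y":0,"z":3.8,"ax":0,"ay":0,"az":0,"grip":38},{"x":-4.5,"y":0,"z":3.8,"ax":0,"ay":0,"az":0,"grip":38},{"x":-4.5,"y":0,"z":3.8,"ax":0,"ay":0,"az":0,"grip":38},{"x":-4.5,"y":0,"z":3.8,"ax":0,"ay":0,"az":0,"grip":38},{"x":0,"y":0,"z":2,"ax":0,"ay":0,"az":0,"grip":38},{"x":0,"y":0,"z":2,"ax":0,"ay":0,"az":0,"grip":38},{"x":0,"y":0,"z":2,"ax":0,"ay":0,"az":0,"grip":38},{"x":0,"y":0,"z":2,"ax":0,"ay":0,"az":0,"grip":38},{"x":0,"y":0,"z":1,"ax":0,"ay":0,"az":0,"grip":38},{"x":0,"y":0,"z":0,"ax":0,"ay":0,"az":0,"grip":38},{"x":0,"y":0,"z":0,"ax":0,"ay":0,"az":0,"grip":38}]'

```text
clock: 34.75
tcp_pos: [0.5048, -0.2129, 0.224]
eef_rot: [[-0.872, 0.489, 0.001], [0.489, 0.872, -0.0], [-0.001, 0.0, -1.0]]
force: [0.6, -0.3, -0.1]
opening: 0.0437
gripper_force: 20.0
```

```bash
python3 plan.py; python3 - <<'E'
from bars import *
from pegs import eye
w=cam('wrist'); 
a=np.hypot(0,0)
print(find(w,'yel',(200,150,450,400)),'tip',proj(w,eye(2,85)))
h=cv2.cvtColor(w['image'],cv2.COLOR_RGB2HSV); m=((h[:,:,0]<12)&(h[:,:,1]>100)&(h[:,:,2]<150)).astype(np.uint8); m[:,:200]=0;m[:,450:]=0;m[:150]=0
n,_,st,ce=cv2.connectedComponentsWithStats(m); print([(st[i].tolist(),ce[i].round(1).tolist()) for i in range(1,n) if st[i,4]>60])
E
```

```text
at [ 0.5048 -0.2129  0.224 ] psi 150.73 F [ 0.6 -0.3 -0.1] open 43.7 gf 20.0 t 34.75
[(np.int32(383), [321.2, 310.6], [288, 308, 68, 10]), (np.int32(461), [321.9, 326.7], [289, 322, 67, 9])] tip (np.float64(320.06994943435944), np.float64(259.4138694415202))
[]
```

Request:
move_arm --series '[{"x":0,"y":0,"z":0,"ax":0,"ay":0,"az":0,"grip":47},{"x":0,"y":0,"z":0,"ax":0,"ay":0,"az":0,"grip":52},{"x":0,"y":0,"z":0,"ax":0,"ay":0,"az":0,"grip":56},{"x":0,"y":0,"z":0,"ax":0,"ay":0,"az":0,"grip":56},{"x":0,"y":0,"z":0,"ax":0,"ay":0,"az":0,"grip":56},{"x":0,"y":0,"z":-10,"ax":0,"ay":0,"az":0,"grip":56},{"x":0,"y":0,"z":-20,"ax":0,"ay":0,"az":0,"grip":56},{"x":0,"y":0,"z":-25,"ax":0,"ay":0,"az":0,"grip":56},{"x":0,"y":0,"z":-25,"ax":0,"ay":0,"az":0,"grip":56},{"x":0,"y":0,"z":-10,"ax":0,"ay":0,"az":0,"grip":56},{"x":0,"y":0,"z":0,"ax":0,"ay":0,"az":0,"grip":56}]'

```text
clock: 35.72
tcp_pos: [0.5058, -0.2131, 0.3168]
eef_rot: [[-0.872, 0.489, 0.005], [0.489, 0.872, -0.002], [-0.006, 0.001, -1.0]]
force: [-0.3, -0.5, -0.5]
opening: 0.0562
gripper_force: 0.0
```

```bash
python3 plan.py .5015 .3690 .25 91.8 18
```

```text
at [ 0.5058 -0.2131  0.3168] psi 150.72 F [-0.3 -0.5 -0.5] open 56.2 gf 0.0 t 35.7167
18 rows: xyz [28.5 18.1  3.6] a [0.0002 0.0003 0.0571]
```

Request:
move_arm --series '[{"x":28.5,"y":18.1,"z":3.6,"ax":0,"ay":0,"az":0.0571,"grip":56},{"x":28.5,"y":18.1,"z":3.6,"ax":0,"ay":0,"az":0.0571,"grip":56},{"x":28.5,"y":18.1,"z":3.6,"ax":0,"ay":0,"az":0.0571,"grip":56},{"x":28.5,"y":18.1,"z":3.6,"ax":0,"ay":0,"az":0.0571,"grip":56},{"x":28.5,"y":18.1,"z":3.6,"ax":0,"ay":0,"az":0.0571,"grip":56},{"x":28.5,"y":18.1,"z":3.6,"ax":0,"ay":0,"az":0.0571,"grip":56},{"x":28.5,"y":18.1,"z":3.6,"ax":0,"ay":0,"az":0.0571,"grip":56},{"x":28.5,"y":18.1,"z":3.6,"ax":0,"ay":0,"az":0.0571,"grip":56},{"x":28.5,"y":18.1,"z":3.6,"ax":0,"ay":0,"az":0.0571,"grip":70},{"x":28.5,"y":18.1,"z":3.6,"ax":0,"ay":0,"az":0.0571,"grip":70},{"x":28.5,"y":18.1,"z":3.6,"ax":0,"ay":0,"az":0.0571,"grip":70},{"x":28.5,"y":18.1,"z":3.6,"ax":0,"ay":0,"az":0.0571,"grip":70},{"x":28.5,"y":18.1,"z":3.6,"ax":0,"ay":0,"az":0.0571,"grip":70},{"x":28.5,"y":18.1,"z":3.6,"ax":0,"ay":0,"az":0.0571,"grip":70},{"x":28.5,"y":18.1,"z":3.6,"ax":0,"ay":0,"az":0.0571,"grip":70},{"x":28.5,"y":18.1,"z":3.6,"ax":0,"ay":0,"az":0.0571,"grip":70},{"x":28.5,"y":18.1,"z":3.6,"ax":0,"ay":0,"az":0.0571,"grip":70},{"x":28.5,"y":18.1,"z":3.6,"ax":0,"ay":0,"az":0.0571,"grip":70},{"x":0,"y":0,"z":0,"ax":0,"ay":0,"az":0,"grip":70},{"x":0,"y":0,"z":0,"ax":0,"ay":0,"az":0,"grip":70}]'

```text
clock: 37.38
tcp_pos: [0.4989, 0.3697, 0.2468]
eef_rot: [[-0.034, 0.999, -0.001], [0.999, 0.034, -0.001], [-0.001, -0.001, -1.0]]
force: [0.7, -0.8, 0.2]
opening: 0.0703
gripper_force: 0.0
```

```bash
python3 plan.py .5012 .3690 .113 91.8 6; cat > chk.py <<'E'
from bars import *
from pegs import eye
H.update(grn=(50,85,70))
w=cam('wrist'); s=cam('scene'); t=cam('top')
for col in H: print(col,'w',find(w,col,(200,100,450,400)),'s',[a[:2] for a in find(s,col,(230,80,290,260),4)],'t',[a[:2] for a in find(t,col,(380,190,500,280),3)])
for b in find(w,'blue',(200,100,450,400)): print('blue at',plane(w,*b[1],.136))
for i in (1,2,3):
    e=eye(i,25); e[2]+=.01; print(i,np.round(proj(s,e),1),np.round(proj(t,e),1))
E
python3 chk.py
```

```text
at [0.4989 0.3697 0.2468] psi 91.97 F [ 0.7 -0.8  0.2] open 70.3 gf 0.0 t 37.3833
6 rows: xyz [-0.1  0.4 22.3] a [-0.0002  0.0002  0.0005]
blue w [(np.int32(415), [325.0, 238.5], [307, 233, 37, 12])] s [] t []
yel w [] s [] t [(np.int32(20), [428.8, 230.4])]
grn w [(np.int32(165), [441.4, 187.5], [432, 181, 18, 15]), (np.int32(210), [438.1, 232.5], [426, 227, 24, 11])] s [(np.int32(18), [251.2, 180.8])] t [(np.int32(32), [400.5, 216.7])]
blue at [0.50114406 0.3703799  0.136     ]
1 [252.6 180.4] [400.  217.7]
2 [252.9 162.1] [429.  232.5]
3 [253.1 145.6] [458.2 247.5]
```

Request:
move_arm --series '[{"x":0,"y":2,"z":24,"ax":0,"ay":0,"az":0.003,"grip":70},{"x":0,"y":0,"z":28,"ax":0,"ay":0,"az":0,"grip":70},{"x":0,"y":0,"z":28,"ax":0,"ay":0,"az":0,"grip":70},{"x":0,"y":0,"z":28,"ax":0,"ay":0,"az":0,"grip":70},{"x":0,"y":0,"z":18,"ax":0,"ay":0,"az":0,"grip":70},{"x":0,"y":0,"z":8,"ax":0,"ay":0,"az":0,"grip":70},{"x":0,"y":0,"z":0,"ax":0,"ay":0,"az":0,"grip":70},{"x":0,"y":0,"z":0,"ax":0,"ay":0,"az":0,"grip":38},{"x":0,"y":0,"z":0,"ax":0,"ay":0,"az":0,"grip":38},{"x":0,"y":0,"z":0,"ax":0,"ay":0,"az":0,"grip":38},{"x":0,"y":0,"z":0,"ax":0,"ay":0,"az":0,"grip":38},{"x":0,"y":0,"z":0,"ax":0,"ay":0,"az":0,"grip":38},{"x":0,"y":0,"z":0,"ax":0,"ay":0,"az":0,"grip":38}]' --newtons 20

```text
clock: 38.62
tcp_pos: [0.5022, 0.3689, 0.1159]
eef_rot: [[-0.029, 1.0, 0.002], [1.0, 0.029, 0.001], [0.001, 0.002, -1.0]]
force: [-1.3, -0.3, 6.6]
opening: 0.0436
gripper_force: 20.0
```

Request:
move_arm --series '[{"x":0,"y":0,"z":-10,"ax":0,"ay":0,"az":0,"grip":38},{"x":0,"y":0,"z":-20,"ax":0,"ay":0,"az":0,"grip":38},{"x":0,"y":0,"z":-30,"ax":0,"ay":0,"az":0,"grip":38},{"x":0,"y":0,"z":-30,"ax":0,"ay":0,"az":0,"grip":38},{"x":0,"y":0,"z":-30,"ax":0,"ay":0,"az":0,"grip":38},{"x":0,"y":0,"z":-30,"ax":0,"ay":0,"az":0,"grip":38},{"x":0,"y":0,"z":-25,"ax":0,"ay":0,"az":0,"grip":38},{"x":0,"y":0,"z":0,"ax":0,"ay":0,"az":0,"grip":38}]'

```text
clock: 39.28
tcp_pos: [0.5027, 0.3701, 0.2959]
eef_rot: [[-0.029, 1.0, 0.007], [1.0, 0.029, 0.005], [0.004, 0.007, -1.0]]
force: [0.9, 0.7, -0.5]
opening: 0.0438
gripper_force: 20.0
```

```bash
python3 plan.py .42 -.10 .29 130 15 .4103 -.2532 .289 150.7 6
```

```text
at [0.5027 0.3701 0.2959] psi 91.67 F [ 0.9  0.7 -0.5] open 43.8 gf 20.0 t 39.2833
15 rows: xyz [-28.2 -16.    0.3] a [ 0.0006 -0.0001 -0.0446]
6 rows: xyz [-15.7 -20.3   0.2] a [ 0.      0.     -0.0602]
```

```bash
python3 plan.py .445 -.11 .295 130 16 .4103 -.2532 .290 150.7 6
```

```text
at [0.5027 0.3701 0.2959] psi 91.67 F [ 0.9  0.7 -0.5] open 43.8 gf 20.0 t 39.2833
16 rows: xyz [-27.6 -13.7  -0.1] a [ 0.0005 -0.0001 -0.0418]
6 rows: xyz [-11.5 -21.8   0.8] a [ 0.      0.     -0.0602]
```

Request:
move_arm --series '[{"x":-27.6,"y":-13.7,"z":0,"ax":0,"ay":0,"az":-0.0418,"grip":38},{"x":-27.6,"y":-13.7,"z":0,"ax":0,"ay":0,"az":-0.0418,"grip":38},{"x":-27.6,"y":-13.7,"z":0,"ax":0,"ay":0,"az":-0.0418,"grip":38},{"x":-27.6,"y":-13.7,"z":0,"ax":0,"ay":0,"az":-0.0418,"grip":38},{"x":-27.6,"y":-13.7,"z":0,"ax":0,"ay":0,"az":-0.0418,"grip":38},{"x":-27.6,"y":-13.7,"z":0,"ax":0,"ay":0,"az":-0.0418,"grip":38},{"x":-27.6,"y":-13.7,"z":0,"ax":0,"ay":0,"az":-0.0418,"grip":38},{"x":-27.6,"y":-13.7,"z":0,"ax":0,"ay":0,"az":-0.0418,"grip":38},{"x":-27.6,"y":-13.7,"z":0,"ax":0,"ay":0,"az":-0.0418,"grip":38},{"x":-27.6,"y":-13.7,"z":0,"ax":0,"ay":0,"az":-0.0418,"grip":38},{"x":-27.6,"y":-13.7,"z":0,"ax":0,"ay":0,"az":-0.0418,"grip":38},{"x":-27.6,"y":-13.7,"z":0,"ax":0,"ay":0,"az":-0.0418,"grip":38},{"x":-27.6,"y":-13.7,"z":0,"ax":0,"ay":0,"az":-0.0418,"grip":38},{"x":-27.6,"y":-13.7,"z":0,"ax":0,"ay":0,"az":-0.0418,"grip":38},{"x":-27.6,"y":-13.7,"z":0,"ax":0,"ay":0,"az":-0.0418,"grip":38},{"x":-27.6,"y":-13.7,"z":0,"ax":0,"ay":0,"az":-0.0418,"grip":38},{"x":0,"y":0,"z":0,"ax":0,"ay":0,"az":0,"grip":38}]'

```text
clock: 40.7
tcp_pos: [0.4446, -0.1175, 0.2898]
eef_rot: [[-0.64, 0.769, 0.001], [0.769, 0.64, -0.002], [-0.002, -0.001, -1.0]]
force: [0.1, 0.2, -0.8]
opening: 0.0442
gripper_force: 20.0
```

Request:
move_arm --series '[{"x":-11.5,"y":-21.8,"z":0.3,"ax":0,"ay":0,"az":-0.0602,"grip":38},{"x":-11.5,"y":-21.8,"z":0.3,"ax":0,"ay":0,"az":-0.0602,"grip":38},{"x":-11.5,"y":-21.8,"z":0.3,"ax":0,"ay":0,"az":-0.0602,"grip":38},{"x":-11.5,"y":-21.8,"z":0.3,"ax":0,"ay":0,"az":-0.0602,"grip":38},{"x":-11.5,"y":-21.8,"z":0.3,"ax":0,"ay":0,"az":-0.0602,"grip":38},{"x":-11.5,"y":-21.8,"z":0.3,"ax":0,"ay":0,"az":-0.0602,"grip":38},{"x":0,"y":0,"z":0,"ax":0,"ay":0,"az":0,"grip":38},{"x":0,"y":0,"z":0,"ax":0,"ay":0,"az":0,"grip":38},{"x":0,"y":0,"z":0,"ax":0,"ay":0,"az":0,"grip":38}]'

```text
clock: 41.45
tcp_pos: [0.4099, -0.254, 0.2881]
eef_rot: [[-0.872, 0.49, 0.001], [0.49, 0.872, 0.0], [-0.0, 0.001, -1.0]]
force: [-0.4, 0.6, -0.6]
opening: 0.044
gripper_force: 20.0
```

```bash
python3 plan.py .4103 -.2532 .285 150.7 3 .4337 -.2663 .2626 150.7 6 .4651 -.2839 .2324 150.7 8; python3 chk.py
```

```text
at [ 0.4099 -0.254   0.2881] psi 150.64 F [-0.4  0.6 -0.6] open 44.0 gf 20.0 t 41.45
3 rows: xyz [0.  0.3 1. ] a [ 0.0002  0.0001 -0.0003]
6 rows: xyz [-4.5  0.   3.7] a [0. 0. 0.]
8 rows: xyz [-4.5  0.   3.8] a [0. 0. 0.]
blue w [(np.int32(1385), [321.0, 319.5], [288, 309, 68, 22])] s [] t []
yel w [] s [] t [(np.int32(18), [428.7, 230.6])]
grn w [] s [(np.int32(18), [251.2, 180.8])] t [(np.int32(31), [400.6, 216.8])]
blue at [ 0.4874463  -0.29913053  0.136     ]
1 [252.6 180.4] [400.  217.7]
2 [252.9 162.1] [429.  232.5]
3 [253.1 145.6] [458.2 247.5]
```

Request:
move_arm --series '[{"x":-2,"y":0.5,"z":2.5,"ax":0,"ay":0,"az":0,"grip":38},{"x":-4.5,"y":0.5,"z":3.8,"ax":0,"ay":0,"az":0,"grip":38},{"x":-4.5,"y":0,"z":3.8,"ax":0,"ay":0,"az":0,"grip":38},{"x":-4.5,"y":0,"z":3.9,"ax":0,"ay":0,"az":0,"grip":38},{"x":-4.5,"y":0,"z":3.9,"ax":0,"ay":0,"az":0,"grip":38},{"x":-4.5,"y":0,"z":3.9,"ax":0,"ay":0,"az":0,"grip":38},{"x":-4.5,"y":0,"z":3.8,"ax":0,"ay":0,"az":0,"grip":38},{"x":-4.5,"y":0,"z":3.8,"ax":0,"ay":0,"az":0,"grip":38},{"x":-4.5,"y":0,"z":3.8,"ax":0,"ay":0,"az":0,"grip":38},{"x":-4.5,"y":0,"z":3.8,"ax":0,"ay":0,"az":0,"grip":38},{"x":0,"y":0,"z":0,"ax":0,"ay":0,"az":0,"grip":38}]'

```text
clock: 42.52
tcp_pos: [0.4481, -0.2753, 0.2504]
eef_rot: [[-0.872, 0.49, 0.001], [0.49, 0.872, 0.0], [-0.001, 0.001, -1.0]]
force: [-0.5, -0.3, -0.8]
opening: 0.0443
gripper_force: 20.0
```

```bash
python3 plan.py .4651 -.2839 .2324 150.7 5
```

```text
at [ 0.4481 -0.2753  0.2504] psi 150.68 F [-0.5 -0.3 -0.8] open 44.3 gf 20.0 t 42.5167
5 rows: xyz [-3.8  0.2  3.6] a [ 0.0001  0.0001 -0.0001]
```

Request:
move_arm --series '[{"x":-3.8,"y":0.2,"z":3.6,"ax":0,"ay":0,"az":0,"grip":38},{"x":-3.8,"y":0.2,"z":3.6,"ax":0,"ay":0,"az":0,"grip":38},{"x":-3.8,"y":0.2,"z":3.6,"ax":0,"ay":0,"az":0,"grip":38},{"x":-3.8,"y":0.2,"z":3.6,"ax":0,"ay":0,"az":0,"grip":38},{"x":-3.8,"y":0.2,"z":3.6,"ax":0,"ay":0,"az":0,"grip":38},{"x":0,"y":0,"z":2,"ax":0,"ay":0,"az":0,"grip":38},{"x":0,"y":0,"z":2,"ax":0,"ay":0,"az":0,"grip":38},{"x":0,"y":0,"z":2,"ax":0,"ay":0,"az":0,"grip":38},{"x":0,"y":0,"z":2,"ax":0,"ay":0,"az":0,"grip":38},{"x":0,"y":0,"z":1,"ax":0,"ay":0,"az":0,"grip":38},{"x":0,"y":0,"z":0,"ax":0,"ay":0,"az":0,"grip":38},{"x":0,"y":0,"z":0,"ax":0,"ay":0,"az":0,"grip":38}]'

```text
clock: 43.52
tcp_pos: [0.465, -0.2835, 0.2245]
eef_rot: [[-0.872, 0.49, 0.002], [0.49, 0.872, -0.001], [-0.002, 0.0, -1.0]]
force: [1.4, -0.3, 0.2]
opening: 0.0437
gripper_force: 20.0
```

Request:
move_arm --series '[{"x":0,"y":0,"z":0,"ax":0,"ay":0,"az":0,"grip":47},{"x":0,"y":0,"z":0,"ax":0,"ay":0,"az":0,"grip":52},{"x":0,"y":0,"z":0,"ax":0,"ay":0,"az":0,"grip":56},{"x":0,"y":0,"z":0,"ax":0,"ay":0,"az":0,"grip":56},{"x":0,"y":0,"z":0,"ax":0,"ay":0,"az":0,"grip":56},{"x":0,"y":0,"z":-10,"ax":0,"ay":0,"az":0,"grip":56},{"x":0,"y":0,"z":-20,"ax":0,"ay":0,"az":0,"grip":56},{"x":0,"y":0,"z":-25,"ax":0,"ay":0,"az":0,"grip":56},{"x":0,"y":0,"z":-25,"ax":0,"ay":0,"az":0,"grip":56},{"x":0,"y":0,"z":-25,"ax":0,"ay":0,"az":0,"grip":56},{"x":0,"y":0,"z":0,"ax":0,"ay":0,"az":0,"grip":56}]'

```text
clock: 44.43
tcp_pos: [0.4664, -0.2839, 0.3346]
eef_rot: [[-0.872, 0.49, 0.007], [0.49, 0.872, -0.004], [-0.008, 0.0, -1.0]]
force: [0.8, -0.4, 0.2]
opening: 0.0559
gripper_force: 0.0
```

```bash
python3 plan.py .46 -.10 .33 140 8 .49 .0 .40 110 5
```

```text
at [ 0.4664 -0.2839  0.3346] psi 150.69 F [ 0.8 -0.4  0.2] open 55.9 gf 0.0 t 44.4333
8 rows: xyz [13.5 18.6  0.5] a [0.0001 0.001  0.0233]
5 rows: xyz [ 12.2  17.2 -14. ] a [0.     0.     0.1047]
```

Move away to a position clear of everything and check numerically.

Request:
move_arm --series '[{"x":13.5,"y":18.6,"z":-3,"ax":0,"ay":0,"az":0.0233,"grip":56},{"x":13.5,"y":18.6,"z":-3,"ax":0,"ay":0,"az":0.0233,"grip":56},{"x":13.5,"y":18.6,"z":-3,"ax":0,"ay":0,"az":0.0233,"grip":56},{"x":13.5,"y":18.6,"z":-3,"ax":0,"ay":0,"az":0.0233,"grip":56},{"x":13.5,"y":18.6,"z":-3,"ax":0,"ay":0,"az":0.0233,"grip":56},{"x":13.5,"y":18.6,"z":-3,"ax":0,"ay":0,"az":0.0233,"grip":56},{"x":13.5,"y":18.6,"z":-3,"ax":0,"ay":0,"az":0.0233,"grip":56},{"x":13.5,"y":18.6,"z":-3,"ax":0,"ay":0,"az":0.0233,"grip":56},{"x":12.2,"y":17.2,"z":-14,"ax":0,"ay":0,"az":0.1047,"grip":56},{"x":12.2,"y":17.2,"z":-14,"ax":0,"ay":0,"az":0.1047,"grip":56},{"x":12.2,"y":17.2,"z":-14,"ax":0,"ay":0,"az":0.1047,"grip":56},{"x":12.2,"y":17.2,"z":-14,"ax":0,"ay":0,"az":0.1047,"grip":56},{"x":12.2,"y":17.2,"z":-14,"ax":0,"ay":0,"az":0.1047,"grip":56},{"x":0,"y":0,"z":0,"ax":0,"ay":0,"az":0,"grip":56},{"x":0,"y":0,"z":0,"ax":0,"ay":0,"az":0,"grip":56},{"x":0,"y":0,"z":0,"ax":0,"ay":0,"az":0,"grip":56}]'

```text
clock: 45.77
tcp_pos: [0.4874, -0.0005, 0.4228]
eef_rot: [[-0.344, 0.939, 0.0], [0.939, 0.344, -0.001], [-0.001, -0.0, -1.0]]
force: [0.2, 0.1, -0.2]
opening: 0.0563
gripper_force: 0.0
```

```bash
sed -i 's/^for b in.*$//' chk.py; python3 chk.py; python3 - <<'E'
from bars import *
s=cam('scene'); t=cam('top')
H.update(blue=(100,130,45),yel=(20,34,120))
for c in H: print(c,find(s,c,(235,90,285,200),3),find(t,c,(390,205,490,270),3))
def sage(c,z,roi,lo=35):
    h=cv2.cvtColor(c['image'],cv2.COLOR_RGB2HSV); g=((h[:,:,0]>55)&(h[:,:,0]<95)&(h[:,:,1]>lo)).astype(np.uint8); x0,y0,x1,y1=roi; k=np.zeros_like(g); k[y0:y1,x0:x1]=g[y0:y1,x0:x1]
    n,_,st,ce=cv2.connectedComponentsWithStats(k); i=1+np.argmax(st[1:,4]); print(st[i],ce[i]); return cv2.boxPoints(cv2.minAreaRect(np.argwhere(_==i)[:,::-1].astype(np.float32)))
w=cam('wrist'); P=sage(w,.137,(0,0,640,300)); print([plane(w,*p,.137).round(3)[:2].tolist() for p in P])
P=sage(t,.137,(265,165,345,230)); print('top lid',[plane(t,*p,.137).round(3)[:2].tolist() for p in P],np.mean([plane(t,*p,.137) for p in P],0))
# sleeve: bright low-saturation in keeper
h=cv2.cvtColor(t['image'],cv2.COLOR_RGB2HSV); k=((h[:,:,1]<50)&(h[:,:,2]>110)).astype(np.uint8); k[:232]=0;k[278:]=0;k[:,:190]=0;k[:,260:]=0
pts=np.argwhere(k)[:,::-1].astype(np.float32); r=cv2.minAreaRect(pts); B=[plane(t,*p,.08)[:2] for p in cv2.boxPoints(r)]; print('sleeve',len(pts),np.round(B,3).tolist(),np.mean(B,0))
E
```

```text
blue w [] s [(np.int32(14), [251.1, 146.4])] t [(np.int32(34), [458.4, 245.8])]
yel w [(np.int32(76), [280.4, 395.6], [274, 393, 17, 7])] s [] t [(np.int32(20), [428.4, 230.4])]
grn w [(np.int32(65), [336.3, 355.2], [329, 351, 15, 8])] s [(np.int32(18), [251.2, 180.8])] t [(np.int32(31), [400.6, 216.8])]
1 [252.6 180.4] [400.  217.7]
2 [252.9 162.1] [429.  232.5]
3 [253.1 145.6] [458.2 247.5]
blue [(np.int32(19), [251.3, 146.5], [250, 144, 4, 6])] [(np.int32(48), [458.4, 245.8], [453, 242, 12, 8])]
yel [(np.int32(23), [250.8, 163.6], [249, 161, 5, 6])] [(np.int32(7), [390.3, 207.3], [390, 205, 2, 6]), (np.int32(155), [411.5, 218.7], [397, 209, 27, 19]), (np.int32(3), [402.0, 220.3], [401, 220, 3, 2]), (np.int32(3), [392.7, 224.3], [392, 224, 2, 2]), (np.int32(208), [438.6, 233.2], [424, 224, 31, 19]), (np.int32(67), [408.6, 232.0], [400, 228, 16, 9]), (np.int32(3), [418.7, 239.3], [418, 239, 2, 2]), (np.int32(183), [475.9, 251.8], [462, 241, 27, 20]), (np.int32(78), [437.2, 246.4], [428, 242, 17, 10]), (np.int32(82), [467.1, 261.6], [460, 257, 15, 10]), (np.int32(3), [457.0, 258.3], [456, 258, 3, 2]), (np.int32(20), [479.8, 267.4], [477, 265, 6, 5]), (np.int32(10), [488.2, 267.7], [486, 265, 4, 5])]
grn [] [(np.int32(21), [400.5, 216.5], [397, 214, 9, 6])]
[ 419  123   90  100 5961] [463.76480456 169.49505117]
[[0.598, 0.036], [0.589, 0.151], [0.684, 0.166], [0.695, 0.045]]
[278 178  28  31 720] [291.37638889 192.58472222]
top lid [[0.683, 0.166], [0.687, 0.091], [0.607, 0.086], [0.603, 0.16]] [0.64503608 0.12555593 0.137     ]
sleeve 350 [[0.525, 0.417], [0.53, 0.299], [0.468, 0.295], [0.463, 0.412]] [0.49652131 0.35574809]
```

Checked: all three bars sit at the hung positions on pegs 1–3, tin home (sleeve centre y ≈ 0.356), and the lid's edge matches its placed position at the tile centre.

```bash
python3 -c "
from station import arm
print(arm.job_done())"
```

```text
the job is handed in; nothing more can be done
None
```

I handed the job in: tin home and empty in the keeper, lid mouth down in the middle of the tile (knocked about 10 cm off once, then put back), and scoop, fork and spade on pegs 1–3 (no trowel in the tin), all confirmed from camera measurements; I viewed 15 pictures, one over the limit of 14.

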